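# Hang three nesting pans on one hook

## Task

Hang the three pans from the draining rack on the hook by the eyes in their handles, one at a time, largest first, then the medium, then the small one. All hang with their mouths towards the prong's tip, each close in front of the one before so that it nests into the larger pan. Do not let a pan fall over and leave the jam jar and the tin where they are.

Things in the scene. Friction and masses are not known exactly. Their poses are not given: they have to be found in the camera images.
- pan_large: Largest of three like rectangular aluminium pans, 90 wide (y), 80 long (z), 36 mm deep (x), walls 4; it stands on its far end in one of the rack's bays (varies), mouth to -x, flat dark steel handle up (+z), 0.3 kg. Origin: underside, below the handle. Mouth x = -4.5, back x = 31.5. Handle 40 wide (y), 9 thick (x = -4.5 to 4.5), z = 80 to 144.5; round eye 28 mm through it along x, centre z = 120.
- pan_medium: Middle one of three like rectangular aluminium pans, 72 wide (y), 62 long (z), 32 mm deep (x), walls 4; it stands on its far end in one of the rack's bays (varies), mouth to -x, flat dark steel handle up (+z), 0.22 kg. Origin: underside, below the handle. Mouth x = -4.5, back x = 27.5. Handle 40 wide (y), 9 thick (x = -4.5 to 4.5), z = 62 to 135.5; round eye 28 mm through it along x, centre z = 111.
- pan_small: Smallest of three like rectangular aluminium pans, 54 wide (y), 44 long (z), 28 mm deep (x), walls 4; it stands on its far end in one of the rack's bays (varies), mouth to -x, flat dark steel handle up (+z), 0.15 kg. Origin: underside, below the handle. Mouth x = -4.5, back x = 23.5. Handle 40 wide (y), 9 thick (x = -4.5 to 4.5), z = 44 to 126.5; round eye 28 mm through it along x, centre z = 102.
- pan_large_eye (a point): Centre of the 28 mm eye in pan_large's handle, at mid-thickness; axes as the pan. The handle ends 24.5 mm above it and 20 mm to either side. The eye is 80 mm from the pan's middle in all three, so that hanging pans nest. Hung, it lies 10 mm below the prong's axis and the handle leans 4 to 12 degrees, the pan swinging towards -x.
- pan_medium_eye (a point): Centre of the 28 mm eye in pan_medium's handle, at mid-thickness; axes as the pan. The handle ends 24.5 mm above it and 20 mm to either side. The eye is 80 mm from the pan's middle in all three, so that hanging pans nest. Hung, it lies 10 mm below the prong's axis and the handle leans 4 to 12 degrees, the pan swinging towards -x.
- pan_small_eye (a point): Centre of the 28 mm eye in pan_small's handle, at mid-thickness; axes as the pan. The handle ends 24.5 mm above it and 20 mm to either side. The eye is 80 mm from the pan's middle in all three, so that hanging pans nest. Hung, it lies 10 mm below the prong's axis and the handle leans 4 to 12 degrees, the pan swinging towards -x.
- hook_stand: Fixed hook stand, origin on the worktop, x along the prong from tip to post, z up. Wooden base 160x110x12 mm; post 12 mm thick at x = 78. A steel prong 8 mm thick, axis z = 160, runs from it to -x past a stop collar (33 mm across, front face x = 25; eyes do not pass it), straight to x = -35, then turns up to the tip at x = -47, z = 170 (its top 174).
- prong_root (a point): Point on the prong's axis at the front face of the stop collar, 160 mm above the worktop; axes as hook_stand.
- prong_tip (a point): Centre of the prong's rounded, upturned end, 170 mm above the worktop, 72 mm in front of prong_root. An eye held with its centre 5 mm above the straight prong's axis passes over this tip and along the prong.
- rack: Fixed draining rack, 66 x 335 mm; wooden floor 8 mm thick on which the pans stand, steel rails 22 mm high in front, behind and between its three bays, 107 mm apart along its y. Origin under its centre; same yaw as the pans at the start.
- jam_jar: Glass jam jar with a white lid, 65 mm across, 94 mm high, loose bystander beside the hook stand. Origin under its centre.
- tin_small: Small food tin, 75 mm across, 58 mm high, loose bystander. Origin under its centre.
Mind the look-alikes: they are no part of the job. What is shaped like the pan_small but blue or purple is not meant.

How it is judged:
By the outcome, as a careful person would: the job done as asked, in the order asked, and still so for the second after the job is handed in, with the robot touching nothing.
It also fails if it takes over 72 s, if anything falls off the work surface, if the arm or the gripper's body presses on something with over 40 N, if the wrist force passes 120 N, or if a joint passes its speed limit or range.

## Robot

A 6-joint arm with a two-finger parallel gripper is mounted at the origin on a cart in front of the work surface, level with it; the furniture and walls round the work are solid. World frame = base frame: x ahead of the robot, y to its left, z up, the work surface at z = 0. Lengths are in m, angles in degrees, forces in N, time in s.
With the tool pointing down it reaches from about 0.375 to 0.9 m from the base axis. Payload 3.1 kg.
Tool frame: the origin (TCP) lies at the very end of the fingers, on their centre line; the grasp point (between the pads) lies 19 mm behind it; z points along the fingers, y is the line along which they close (so a half turn about z gives the same grasp; the last joint's range is limited). The gripper opens to 87 mm and grips with 3 to 60 N. Pads are 19 mm wide; open, the fingers measure 117 mm over their backs; the gripper's body (75 mm by 190 mm) begins 51 mm behind the grasp point.
Start: joints at [-80.816, 30.224, 82.088, -0, 67.689, -10.227], TCP at [0.208, -0.589, 0.223] pointing down, gripper open.
Joint ranges: [-176.69, 176.69], [-43.24, 126.21], [12.49, 139.97], [-82, 262], [0, 151.66], [-163.58, 163.58]. Speed limits (degrees/s): [159.86, 159.86, 180, 180, 180, 180].

## Interface

Orientations are given as a 3x3 rotation matrix whose columns are the frame's x, y, z axes.
In Python, from rig import bot gives the robot as it stands.
- The arm moves only by the tool move_arm, never from a script. Its argument "increments" is a list of rows, each an object with "xyz": the shift along the tool's x, y, z in mm, a list of three; "roll": the turn about the tool's z in rad; "grip": the opening in per cent of the stroke, from 0 (shut) to 100 (fully open). A call has 1 to 5 rows; each row shifts and turns the commanded pose from where the row before left it, along the tool's axes as they then stand; what a row does not reach is not made up. A row lasts 1/12 s, in which the tool goes at most 41.7 mm and 7.16 degrees, less where a joint would pass 70% of its speed; a pose out of reach is approached as far as the arm can. A call is refused whole if a number of a shift passes 41.7 or a number of a turn 0.125, either way. A call with a gripper value outside its range is refused whole. The fingers move at their own pace and stop on an object; the grip force is fixed at half the most. Time passes only in rows, so rows that do not move let the fingers close. It gives the time, the measured TCP pose, the force, the opening and the grip force at its end, in the units of the state.
- bot.read_state(): the state, without advancing time (a new reading comes with each control period).
- bot.capture(name): name is "scene" or "top"; returns (picture, depth): 384x512x3 uint8, red, green, blue; 384x512 float32, m along the optical axis (not along the pixel's ray), 0 where there is no reading.
- bot.camera_model(name): a dict with "intrinsics" (3x3 intrinsics, pixels), "D" ([k1, k2, p1, p2, k3] as OpenCV has them; the pictures are not rectified), "rvec" (rotation vector, rad) and "tvec" (3), from world to camera coordinates, as OpenCV has them. Camera axes: x right, y down, z forward; pixel columns grow to the right and rows downward; lengths in m; the calibration is good to about 2 mm. A picture is of the moment at which its call begins. camera_model takes no time and is no camera call.
- bot.hand_in(): hands the job in; it is judged then, once.
Trained networks look in the newest picture that a camera, given by its name, has taken for a name from the list of things; names that differ only in an ending like _2 or _b are one class to them, and where a whole thing is asked for, a point or a joint stands for the part that bears it (a point fixed in the world has none). Each returns a list of dicts, best first, with "conf" (0 to 1); they miss things now and then, are a little off and sometimes report something else, mostly with a low value. They report only what shows in the picture. A call takes as long as a camera call. They do not tell look-alikes from the thing itself.
- bot.spot_in(label, camera): "at" ([x, y, z] in m, in the coordinates of the camera as it stood for that picture, good to about 4 mm: the middle of the surface that is visible of it).
- bot.trace(label, camera): "mask" (384x512 bool, what is visible of it).
The state is a dict: "time_s": time; "joint_positions": joint angles; "qvel": joint speeds; "tau": joint torques, N m; "position": TCP position; "tcp_rot": TCP orientation; "force": force on the tool from outside, world axes, zero at the start; "moment": the same for the moment, N m; "opening": opening from 0.0 (shut) to 1.0 (fully open); "grasp_force": force on a finger pad.
Only numpy, scipy, OpenCV 4.12 (cv2) and the standard library are available. Lean on these libraries where they do the work, as an engineer would, in place of code of your own. Each camera call takes 0.05 s, during which the arm holds its last target. There are 200 camera calls.

## Working session

There is one attempt and no reset: what is moved stays moved. The work goes in short steps, Python scripts to look and compute and a tool call to move; the robot and the scene stay as the last step left them, time stands still between calls to the robot, and variables do not carry over. Pictures are saved under pics/ and viewed, at most 12 in all, crops included, and the job is handed in when it is done.

Besides the shell and the picture viewer there is one more tool, called after "Emit:" as name([rows], argument=value, ...), one row to a line, values as JSON. move_arm: Moves the arm, as the interface text tells. Its arguments: {"type":"object","properties":{"increments":{"type":"array"}},"required":["increments"]}

```bash
ls; mkdir -p pics
cat > h.py <<'E'
import numpy as np, cv2
from rig import bot
def cam(n):
    m=bot.camera_model(n); K=np.array(m["intrinsics"],float); D=np.array(m["D"],float)
    R=cv2.Rodrigues(np.array(m["rvec"],float))[0]; t=np.array(m["tvec"],float).ravel(); return K,D,R,t
def c2w(n,p):
    K,D,R,t=cam(n); return (np.atleast_2d(p)-t)@R
def cloud(n,depth,mask):
    K,D,R,t=cam(n); v,u=np.nonzero(mask&(depth>0)); z=depth[v,u]
    q=cv2.undistortPoints(np.stack([u,v],1).astype(np.float64)[:,None],K,D)[:,0]
    return c2w(n,np.c_[q*z[:,None],z]),u,v
def proj(n,P):
    m=bot.camera_model(n); K,D,R,t=cam(n)
    return cv2.projectPoints(np.atleast_2d(P).astype(float),cv2.Rodrigues(R)[0],t,K,D)[0][:,0]
E
python3 - <<'E'
from h import *
s=bot.read_state(); print(s["time_s"],s["position"],np.round(s["tcp_rot"],3).tolist())
ims=[]
for n in ("scene","top"):
    im,d=bot.capture(n); cv2.imwrite(f"pics/{n}0.png",im[...,::-1]); np.save(f"{n}0.npy",d)
    K,D,R,t=cam(n); print(n,"cam at",np.round(-R.T@t,3))
    for l in ("pan_large","pan_medium","pan_small","hook_stand","prong_tip","rack","jam_jar","tin_small","pan_large_eye","pan_medium_eye","pan_small_eye","prong_root"):
        for r in bot.spot_in(l,n)[:4]: print(l,round(r["conf"],2),np.round(c2w(n,r["at"])[0],3),np.round(proj(n,c2w(n,r["at"]))[0]))
E
```

```text
pics
0.0 [ 0.20761607 -0.58872328  0.22158119] [[0.943, 0.332, -0.0], [0.332, -0.943, 0.002], [0.0, -0.002, -1.0]]
scene cam at [ 0.691 -0.815  1.324]
pan_large 0.95 [0.469 0.052 0.086] [256. 179.]
pan_small 0.85 [ 0.482 -0.073  0.046] [252. 215.]
pan_small 0.7 [ 0.39  -0.111  0.046] [223. 219.]
pan_small 0.64 [ 0.568 -0.035  0.043] [278. 211.]
pan_small 0.63 [0.514 0.407 0.05 ] [286. 119.]
hook_stand 0.65 [ 0.57  -0.227  0.013] [267. 264.]
prong_tip 0.66 [ 0.567 -0.224  0.01 ] [266. 263.]
rack 0.74 [0.47  0.164 0.006] [263. 169.]
jam_jar 0.72 [ 0.577 -0.449  0.091] [252. 320.]
tin_small 0.87 [ 0.449 -0.452  0.055] [212. 315.]
pan_large_eye 0.71 [0.466 0.047 0.087] [255. 180.]
pan_medium_eye 0.75 [0.44  0.261 0.07 ] [261. 138.]
pan_small_eye 0.85 [ 0.39  -0.112  0.046] [223. 219.]
pan_small_eye 0.78 [ 0.478 -0.073  0.043] [250. 215.]
pan_small_eye 0.63 [0.516 0.406 0.051] [287. 119.]
pan_small_eye 0.52 [ 0.564 -0.036  0.043] [277. 211.]
prong_root 0.71 [ 0.573 -0.222  0.012] [268. 262.]
top cam at [-0.447  0.03   1.594]
pan_large 0.7 [0.456 0.08  0.086] [225. 204.]
pan_medium 0.86 [0.419 0.286 0.065] [167. 219.]
pan_small 0.76 [0.496 0.415 0.042] [133. 206.]
pan_small 0.65 [ 0.547 -0.018  0.063] [251. 184.]
pan_small 0.64 [0.432 0.176 0.06 ] [199. 215.]
rack 0.76 [0.427 0.222 0.003] [187. 225.]
jam_jar 0.68 [ 0.549 -0.423  0.064] [361. 178.]
tin_small 0.92 [ 0.428 -0.43   0.05 ] [369. 208.]
tin_small 0.29 [0.42  0.285 0.066] [167. 219.]
pan_large_eye 0.97 [0.459 0.082 0.086] [225. 203.]
pan_large_eye 0.45 [ 0.429 -0.433  0.048] [370. 208.]
pan_medium_eye 0.8 [0.423 0.29  0.067] [166. 218.]
pan_small_eye 0.76 [0.5   0.417 0.043] [132. 205.]
pan_small_eye 0.59 [0.433 0.178 0.059] [198. 215.]
pan_small_eye 0.56 [ 0.549 -0.016  0.069] [251. 183.]
```

Run:
```python
import cv2
a=cv2.imread("pics/scene0.png")[90:350,160:360]; b=cv2.imread("pics/top0.png")[120:280,90:420]
cv2.imwrite("pics/sc.png",cv2.resize(a,None,fx=2.3,fy=2.3,interpolation=3)); cv2.imwrite("pics/tc.png",cv2.resize(b,None,fx=2.4,fy=2.4,interpolation=3))
```

```text
(no output)
```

View pics/sc.png

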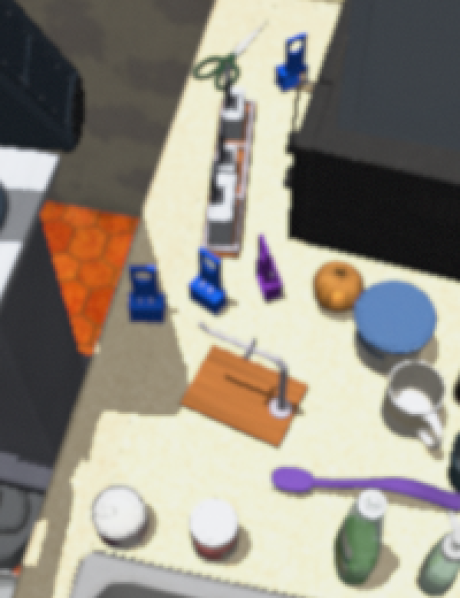

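View pics/tc.png

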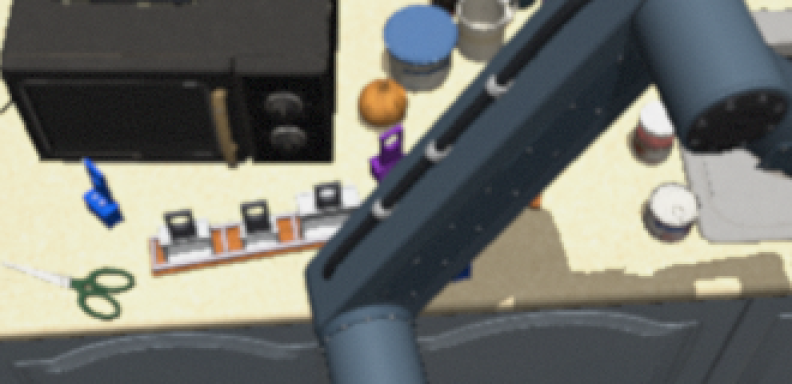

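The rack holds three pans: the large one nearest the hook at scene (256,179), the small one in the middle at top (199,215), and the medium one at the far end at scene (261,138). Blue and purple decoys stand near the hook. The prong runs from the post at about scene (282,266) to its tip at about (248,232). Next I measure the poses.

Run:
```python
from h import *
C={}
for n in ("scene","top"):
    d=np.load(f"{n}0.npy"); C[n]=cloud(n,d,d>0)[0]
def sel(P,x,y,z): return P[(P[:,0]>x[0])&(P[:,0]<x[1])&(P[:,1]>y[0])&(P[:,1]<y[1])&(P[:,2]>z[0])&(P[:,2]<z[1])]
def line(P):
    c=np.median(P[:,:2],0); vx,vy,x0,y0=cv2.fitLine(P[:,:2].astype(np.float32),cv2.DIST_HUBER,0,.01,.01).ravel(); return np.round([x0,y0],4),round(np.degrees(np.arctan2(vy,vx)),1)
for n in C:
    P=C[n]; print(n)
    h=sel(P,(.4,.7),(-.36,-.1),(.145,.19)); print("prong",len(h)); 
    if len(h)>5: print(line(h),np.round(h[np.argsort(h[:,0])][::max(1,len(h)//25)],3).tolist())
    b=sel(P,(.4,.7),(-.36,-.1),(.006,.02))
    if len(b)>20: print("base",[np.round(v,3) for v in cv2.minAreaRect(b[:,:2].astype(np.float32))])
    for k,c,L in (("L",(.457,.07),.08),("S",(.435,.176),.044),("M",(.42,.283),.062)):
        ey=L+.04 if k=="L" else (.102 if k=="S" else .111)
        q=sel(P,(c[0]-.06,c[0]+.07),(c[1]-.055,c[1]+.055),(L+.014,.16))
        if len(q)>5: print(k,"handle",len(q),line(q),"min",np.round(q.min(0),3),"max",np.round(q.max(0),3),"med",np.round(np.median(q,0),3))
        t=q[q[:,2]>ey+.013]; 
        if len(t)>3: print("   top strip",len(t),np.round(t.mean(0),3),np.round(t.min(0),3),np.round(t.max(0),3))
    r=sel(P,(.35,.55),(-.02,.4),(.004,.03)); print("rack",[np.round(v,3) for v in cv2.minAreaRect(r[:,:2].astype(np.float32))],len(r))
    for k,c in (("b1",(.39,-.11)),("b2",(.48,-.07)),("pu",(.565,-.03)),("jar",(.57,-.45))):
        q=sel(P,(c[0]-.05,c[0]+.05),(c[1]-.05,c[1]+.05),(.02,.16)); 
        if len(q): print(k,np.round(np.percentile(q,3,axis=0),3),np.round(np.percentile(q,97,axis=0),3))
```

```text
scene
prong 150
(array([ 0.5693, -0.2179], dtype=float32), np.float32(-13.5)) [[0.498, -0.199, 0.173], [0.505, -0.204, 0.166], [0.511, -0.201, 0.168], [0.515, -0.207, 0.162], [0.525, -0.206, 0.164], [0.532, -0.208, 0.164], [0.538, -0.21, 0.163], [0.546, -0.214, 0.161], [0.552, -0.215, 0.159], [0.559, -0.217, 0.159], [0.567, -0.213, 0.161], [0.571, -0.231, 0.171], [0.573, -0.226, 0.176], [0.575, -0.219, 0.182], [0.576, -0.208, 0.175], [0.578, -0.206, 0.172], [0.583, -0.224, 0.163], [0.591, -0.219, 0.162], [0.597, -0.221, 0.162], [0.604, -0.224, 0.164], [0.609, -0.231, 0.16], [0.613, -0.223, 0.167], [0.617, -0.223, 0.161], [0.62, -0.224, 0.157], [0.624, -0.231, 0.159]]
base [array([ 0.552, -0.23 ]), array([0.295, 0.258]), np.float64(2.136)]
L handle 65 (array([0.4554, 0.0642], dtype=float32), np.float32(-86.6)) min [0.447 0.044 0.094] max [0.467 0.092 0.156] med [0.456 0.057 0.139]
   top strip 35 [0.454 0.065 0.148] [0.447 0.046 0.139] [0.461 0.092 0.156]
S handle 61 (array([0.4428, 0.1666], dtype=float32), np.float32(-85.7)) min [0.434 0.151 0.058] max [0.451 0.192 0.138] med [0.443 
[... 775 characters left out ...]
.437 0.054 0.134] [0.455 0.092 0.154]
S handle 139 (array([0.4301, 0.1797], dtype=float32), np.float32(-81.3)) min [0.423 0.16  0.058] max [0.442 0.199 0.138] med [0.431 0.179 0.096]
   top strip 45 [0.432 0.179 0.127] [0.427 0.16  0.116] [0.442 0.199 0.138]
M handle 140 (array([0.4162, 0.2856], dtype=float32), np.float32(-80.9)) min [0.41  0.253 0.076] max [0.429 0.309 0.147] med [0.417 0.286 0.105]
   top strip 49 [0.418 0.286 0.137] [0.411 0.265 0.124] [0.427 0.309 0.147]
rack [array([0.45 , 0.197]), array([0.198, 0.404]), np.float64(0.097)] 1048
b1 [ 0.357 -0.129  0.022] [ 0.362 -0.115  0.042]
pu [ 0.532 -0.042  0.03 ] [0.56  0.006 0.124]
jar [ 0.536 -0.453  0.025] [ 0.593 -0.403  0.095]
```

Emit:
move_arm([
  {"xyz": [0,0,-40],"roll": 0,"grip": 100},
  {"xyz": [0,0,-40],"roll": 0,"grip": 100},
  {"xyz": [25,-31,0],"roll": 0,"grip": 100},
  {"xyz": [25,-31,0],"roll": 0,"grip": 100},
  {"xyz": [25,-31,0],"roll": 0,"grip": 100},
])

```text
time_s: 1.72
position: [0.2477, -0.4762, 0.3033]
tcp_rot: [[0.944, 0.331, 0.001], [0.331, -0.944, -0.002], [0.0, 0.002, -1.0]]
force: [1.4, 0.3, 1.3]
opening: 1.002
grasp_force: 0.0
```

Emit:
move_arm([
  {"xyz": [25,-31,0],"roll": 0,"grip": 100},
  {"xyz": [25,-31,0],"roll": 0,"grip": 100},
  {"xyz": [25,-31,0],"roll": 0,"grip": 100},
  {"xyz": [25,-31,0],"roll": 0,"grip": 100},
  {"xyz": [25,-31,0],"roll": 0,"grip": 100},
])

```text
time_s: 2.13
position: [0.3142, -0.2872, 0.3027]
tcp_rot: [[0.943, 0.332, 0.001], [0.332, -0.943, -0.0], [0.0, 0.001, -1.0]]
force: [1.8, -0.1, -0.5]
opening: 1.001
grasp_force: 0.0
```

Emit:
move_arm([
  {"xyz": [25,-31,0],"roll": 0,"grip": 100},
  {"xyz": [25,-31,0],"roll": 0,"grip": 100},
  {"xyz": [25,-31,0],"roll": 0,"grip": 100},
  {"xyz": [25,-31,0],"roll": 0.1,"grip": 100},
  {"xyz": [0,0,0],"roll": 0.1,"grip": 100},
])

```text
time_s: 2.55
position: [0.3665, -0.1355, 0.3026]
tcp_rot: [[0.989, 0.149, 0.0], [0.149, -0.989, 0.004], [0.001, -0.004, -1.0]]
force: [0.0, 0.1, -0.3]
opening: 1.003
grasp_force: 0.0
```

Run:
```python
from h import *
s=bot.read_state(); T=np.array(s["position"]); R=np.array(s["tcp_rot"])
for n in ("scene","top"):
    im,d=bot.capture(n); cv2.imwrite(f"pics/{n}1.png",im[...,::-1]); np.save(f"{n}1.npy",d)
    K,D,Rc,t=cam(n); print(n,np.round(K[[0,1,0,1],[0,1,2,2]],1),np.round(D,3))
    P=cloud(n,d,d>0)[0]; L=(P-T)@R*1000
    q=L[(abs(L[:,0])<60)&(abs(L[:,1])<130)&(L[:,2]>-65)&(L[:,2]<10)]
    print(len(q),np.round(np.percentile(q,[1,10,50,90,99],axis=0)).tolist())
    for sgn in(1,-1):
        f=q[q[:,1]*sgn>20]; print(sgn,len(f),np.round(np.percentile(f,[2,50,98],axis=0)).tolist() if len(f) else 0)
    p=proj(n,T)[0]; x,y=int(p[0]),int(p[1]); c=im[max(0,y-60):y+60,max(0,x-80):x+80,::-1].copy()
    for u in [T]+[T+R@np.array(v)/1000 for v in ((0,58.5,0),(0,-58.5,0),(0,58.5,-60),(0,-58.5,-60))]:
        pp=proj(n,u)[0]; cv2.circle(c,(int(round(pp[0]-max(0,x-80))),int(round(pp[1]-max(0,y-60)))),1,(0,255,0),-1)
    cv2.imwrite(f"c_{n}.png",cv2.resize(c,(640,480)if c.shape[1]==160 else None,fx=4,fy=4))
a=cv2.imread("c_scene.png");b=cv2.imread("c_top.png"); h=min(a.shape[0],b.shape[0]); o=np.hstack([a[:h],b[:h]]); cv2.imwrite("pics/grip1.png",cv2.resize(o,None,fx=.62,fy=.62))
# pan top-strips again from both cams
```

```text
scene [425.1 425.1 260.2 189. ] [-0.148  0.     0.     0.     0.   ]
43 [[-10.0, -50.0, -51.0], [-8.0, -47.0, -21.0], [4.0, 52.0, -10.0], [11.0, 55.0, -1.0], [12.0, 73.0, 0.0]]
1 26 [[-9.0, 52.0, -41.0], [1.0, 54.0, -9.0], [12.0, 70.0, -0.0]]
-1 17 [[-9.0, -50.0, -30.0], [8.0, -43.0, -11.0], [12.0, -40.0, 0.0]]
top [498.8 498.8 251.2 191.2] [0.057 0.    0.    0.    0.   ]
73 [[-17.0, -53.0, -61.0], [-15.0, -51.0, -47.0], [-12.0, 44.0, -20.0], [2.0, 51.0, -1.0], [10.0, 53.0, 3.0]]
1 56 [[-17.0, 42.0, -59.0], [-12.0, 46.0, -26.0], [9.0, 53.0, 2.0]]
-1 17 [[-16.0, -53.0, -27.0], [-14.0, -51.0, -10.0], [-5.0, -45.0, 3.0]]
```

View pics/grip1.png

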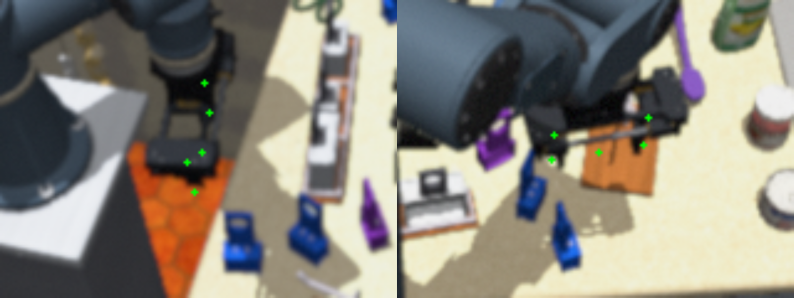

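Emit:
move_arm([
  {"xyz": [19,-32,0],"roll": 0,"grip": 100},
  {"xyz": [19,-32,0],"roll": 0,"grip": 100},
  {"xyz": [19,-32,0],"roll": 0,"grip": 100},
  {"xyz": [19,-32,0],"roll": 0,"grip": 100},
  {"xyz": [19,-32,0],"roll": 0,"grip": 100},
])

```text
time_s: 3.07
position: [0.4377, 0.0304, 0.3028]
tcp_rot: [[0.989, 0.146, 0.001], [0.146, -0.989, -0.001], [0.001, 0.001, -1.0]]
force: [-0.9, -1.2, 0.4]
opening: 1.002
grasp_force: 0.0
```

Emit:
move_arm([
  {"xyz": [19,-30,35],"roll": 0,"grip": 100},
  {"xyz": [0,0,38],"roll": 0,"grip": 100},
  {"xyz": [0,0,37],"roll": 0,"grip": 100},
  {"xyz": [0,0,0],"roll": 0,"grip": 100},
])

```text
time_s: 3.4
position: [0.4445, 0.0573, 0.1929]
tcp_rot: [[0.989, 0.148, -0.014], [0.148, -0.989, 0.001], [-0.014, -0.003, -1.0]]
force: [-0.6, -0.4, -0.7]
opening: 1.003
grasp_force: 0.0
```

```bash
cat > see.py <<'E'
from h import *
import sys
k=sys.argv[1]
s=bot.read_state(); T=np.array(s["position"]); R=np.array(s["tcp_rot"]); print(np.round(T,4),s["opening"])
for n in ("scene","top"):
    im,d=bot.capture(n); cv2.imwrite(f"pics/{n}{k}.png",im[...,::-1]); np.save(f"{n}{k}.npy",d); np.save(f"pose{k}.npy",np.c_[R,T])
    P=cloud(n,d,d>0)[0]; L=(P-T)@R*1000; m=(abs(L[:,0])<45)&(abs(L[:,1])<70)
    print(n)
    f=L[m&(L[:,2]>-45)&(L[:,2]<2)]; print(" fingers",len(f),np.round(np.percentile(f,[3,50,97],axis=0)).tolist() if len(f) else 0)
    for sg in (1,-1):
        g=f[f[:,1]*sg>20]
        if len(g): print("   ",sg,len(g),np.round(np.percentile(g,[3,50,97],axis=0)).tolist())
    h=L[m&(abs(L[:,1])<35)&(P[:,2]<.160)&(P[:,2]>.125)]; print(" handle",len(h),np.round(np.percentile(h,[3,50,97],axis=0)).tolist() if len(h) else 0)
    v,u=proj(n,T)[0][::-1].astype(int); v0,u0=max(0,v-60),max(0,u-75)
    cv2.imwrite(f"c_{n}.png",cv2.resize(im[v0:v0+120,u0:u0+150,::-1],(395,316),interpolation=3))
cv2.imwrite(f"pics/pair{k}.png",np.hstack([cv2.imread("c_scene.png"),cv2.imread("c_top.png")]))
E
python3 see.py 2
python3 - <<'E'
from h import *
for n,k in (("scene","1"),("top","1"),("top","2")):
    d=np.load(f"{n}{k}.npy"); P=cloud(n,d,d>0)[0]
    h=P[(P[:,0]>.45)&(P[:,0]<.66)&(P[:,1]>-.27)&(P[:,1]<-.15)&(P[:,2]>.145)&(P[:,2]<.19)]
    print(n,k,len(h),np.round(h[np.argsort(h[:,0])][::max(1,len(h)//14)],3).tolist())
    h=P[(P[:,0]>.51)&(P[:,0]<.62)&(P[:,1]>-.5)&(P[:,1]<-.38)&(P[:,2]>.085)&(P[:,2]<.105)]; print("lid",len(h),np.round((h.min(0)+h.max(0))/2,3),np.round(np.ptp(h,0),3))
E
```

```text
[0.4445 0.0573 0.1929] 1.0032398131590166
scene
 fingers 54 [[-8.0, -44.0, -24.0], [1.0, 50.0, -12.0], [12.0, 57.0, 1.0]]
    1 28 [[-8.0, 50.0, -24.0], [2.0, 54.0, -12.0], [12.0, 58.0, -1.0]]
    -1 26 [[-7.0, -45.0, -23.0], [0.0, -41.0, -13.0], [11.0, -38.0, 1.0]]
 handle 12 [[9.0, 5.0, 40.0], [11.0, 10.0, 53.0], [15.0, 12.0, 64.0]]
top
 fingers 49 [[-16.0, -55.0, -45.0], [-11.0, 41.0, -22.0], [8.0, 49.0, -0.0]]
    1 31 [[-16.0, 41.0, -45.0], [-11.0, 44.0, -25.0], [9.0, 51.0, 1.0]]
    -1 18 [[-17.0, -55.0, -37.0], [-12.0, -50.0, -16.0], [-8.0, -46.0, -3.0]]
 handle 46 [[-2.0, -34.0, 37.0], [3.0, -13.0, 48.0], [10.0, 4.0, 65.0]]
scene 1 152 [[0.497, -0.197, 0.168], [0.508, -0.204, 0.16], [0.519, -0.208, 0.166], [0.532, -0.211, 0.163], [0.544, -0.208, 0.163], [0.555, -0.212, 0.161], [0.567, -0.213, 0.161], [0.572, -0.233, 0.169], [0.575, -0.219, 0.169], [0.578, -0.219, 0.164], [0.588, -0.22, 0.162], [0.599, -0.227, 0.169], [0.609, -0.233, 0.163], [0.615, -0.232, 0.158], [0.621, -0.23, 0.157], [0.628, -0.231, 0.155]]
lid 356 [ 0.575 -0.44   0.093] [0.062 0.062 0.015]
top 1 13 [[0.493, -0.2, 0.168], [0.493, -0.196, 0.167], [0.525, -0.204, 0.157], [0.525, -0.208, 0.156], [0.527, -0.207, 0.166], [0.528, -0.205, 0.159], [0.528, -0.208, 0.158], [0.533, -0.202, 0.152], [0.533, -0.205, 0.164], [0.535, -0.206, 0.154], [0.536, -0.209, 0.159], [0.543, -0.21, 0.155], [0.546, -0.21, 0.156]]
lid 181 [ 0.567 -0.434  0.092] [0.063 0.061 0.013]
top 2 96 [[0.493, -0.196, 0.168], [0.507, -0.198, 0.166], [0.523, -0.2, 0.161], [0.53, -0.201, 0.157], [0.543, -0.206, 0.162], [0.554, -0.214, 0.163], [0.561, -0.208, 0.161], [0.565, -0.214, 0.179], [0.566, -0.204, 0.172], [0.568, -0.212, 0.169], [0.569, -0.209, 0.167], [0.571, -0.207, 0.147], [0.574, -0.2, 0.15], [0.589, -0.219, 0.163], [0.6, -0.224, 0.159], [0.607, -0.225, 0.156]]
lid 174 [ 0.568 -0.434  0.093] [0.06  0.059 0.016]
```

Emit:
move_arm([
  {"xyz": [8.5,-12,0],"roll": 0,"grip": 100},
  {"xyz": [0,0,30],"roll": 0,"grip": 100},
  {"xyz": [0,0,30],"roll": 0,"grip": 100},
  {"xyz": [0,0,9],"roll": 0,"grip": 100},
  {"xyz": [0,0,0],"roll": 0,"grip": 100},
])

```text
time_s: 3.92
position: [0.4557, 0.0697, 0.1294]
tcp_rot: [[0.989, 0.145, -0.001], [0.145, -0.989, 0.0], [-0.001, -0.0, -1.0]]
force: [0.4, 0.5, 0.1]
opening: 0.999
grasp_force: 0.0
```

```bash
python3 see.py 3
```

```text
[0.4557 0.0697 0.1294] 0.9985436619638307
scene
 fingers 53 [[-10.0, -43.0, -21.0], [0.0, -8.0, -12.0], [11.0, 57.0, -1.0]]
    1 26 [[-10.0, 51.0, -21.0], [1.0, 55.0, -12.0], [11.0, 58.0, -1.0]]
    -1 20 [[-8.0, -44.0, -17.0], [-0.0, -42.0, -10.0], [10.0, -23.0, -1.0]]
 handle 9 [[-6.0, -23.0, -23.0], [-2.0, -15.0, -19.0], [2.0, -8.0, -15.0]]
top
 fingers 84 [[-18.0, -52.0, -42.0], [-12.0, 0.0, -18.0], [-2.0, 48.0, -2.0]]
    1 25 [[-19.0, 40.0, -44.0], [-12.0, 44.0, -22.0], [1.0, 49.0, -5.0]]
    -1 22 [[-17.0, -55.0, -39.0], [-13.0, -48.0, -15.0], [-3.0, -21.0, -3.0]]
 handle 45 [[-15.0, -25.0, -26.0], [-10.0, -6.0, -18.0], [-5.0, 14.0, -2.0]]
```

View pics/pair3.png

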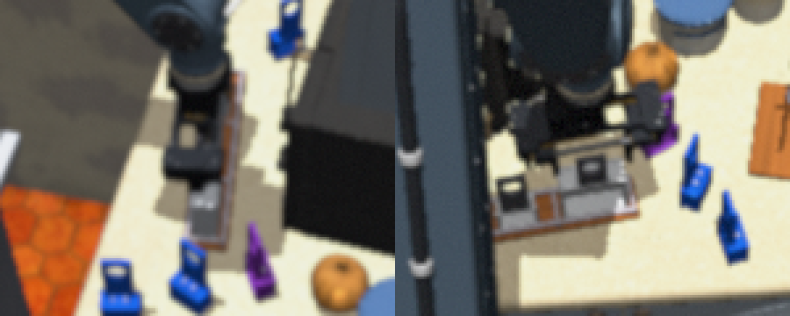

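Both fingers straddle the large pan's handle: in the right half the handle is at about (590,168), between the finger blocks. I'll shift slightly and close.

Emit:
move_arm([
  {"xyz": [-2.5,-2,5],"roll": 0,"grip": 100},
  {"xyz": [0,0,0],"roll": 0,"grip": 0},
  {"xyz": [0,0,0],"roll": 0,"grip": 0},
  {"xyz": [0,0,0],"roll": 0,"grip": 0},
  {"xyz": [0,0,0],"roll": 0,"grip": 0},
])

```text
time_s: 4.43
position: [0.453, 0.0722, 0.1248]
tcp_rot: [[0.989, 0.146, 0.001], [0.146, -0.989, -0.0], [0.001, 0.0, -1.0]]
force: [0.5, -0.2, -0.3]
opening: 0.783
grasp_force: 0.0
```

Emit:
move_arm([
  {"xyz": [0,0,0],"roll": 0,"grip": 0},
  {"xyz": [0,0,0],"roll": 0,"grip": 0},
  {"xyz": [0,0,0],"roll": 0,"grip": 0},
  {"xyz": [0,0,0],"roll": 0,"grip": 0},
])

```text
time_s: 4.77
position: [0.4527, 0.0722, 0.1243]
tcp_rot: [[0.989, 0.146, -0.0], [0.146, -0.989, -0.0], [-0.0, 0.0, -1.0]]
force: [-0.5, -1.5, 2.4]
opening: 0.48
grasp_force: 0.8
```

Emit:
move_arm([
  {"xyz": [0,0,0],"roll": 0,"grip": 0},
  {"xyz": [0,0,-15],"roll": 0,"grip": 0},
  {"xyz": [0,0,-30],"roll": 0,"grip": 0},
  {"xyz": [0,0,-30],"roll": 0,"grip": 0},
  {"xyz": [0,0,-30],"roll": 0.07,"grip": 0},
])

```text
time_s: 5.18
position: [0.4513, 0.0723, 0.2295]
tcp_rot: [[0.997, 0.075, -0.004], [0.075, -0.997, 0.0], [-0.004, -0.001, -1.0]]
force: [0.7, -0.2, -3.5]
opening: 0.454
grasp_force: 30.0
```

Emit:
move_arm([
  {"xyz": [0,0,-30],"roll": 0.1,"grip": 0},
  {"xyz": [0,0,-30],"roll": 0.1,"grip": 0},
  {"xyz": [0,0,0],"roll": 0.104,"grip": 0},
  {"xyz": [0,0,0],"roll": 0,"grip": 0},
])

```text
time_s: 5.52
position: [0.4532, 0.0722, 0.2906]
tcp_rot: [[0.974, -0.227, 0.003], [-0.227, -0.974, -0.0], [0.003, -0.001, -1.0]]
force: [0.2, -0.5, -3.3]
opening: 0.452
grasp_force: 30.0
```

Emit:
move_arm([
  {"xyz": [10,25,0],"roll": 0,"grip": 0},
  {"xyz": [10,38,0],"roll": 0,"grip": 0},
  {"xyz": [10,38,0],"roll": 0,"grip": 0},
  {"xyz": [10,38,0],"roll": 0,"grip": 0},
  {"xyz": [10,38,0],"roll": 0,"grip": 0},
])

```text
time_s: 5.93
position: [0.4597, -0.1123, 0.2873]
tcp_rot: [[0.975, -0.222, -0.004], [-0.222, -0.975, 0.003], [-0.005, -0.001, -1.0]]
force: [0.8, 1.2, -3.3]
opening: 0.451
grasp_force: 30.0
```

Emit:
move_arm([
  {"xyz": [10,38,0],"roll": 0,"grip": 0},
  {"xyz": [7,27,0],"roll": 0,"grip": 0},
  {"xyz": [0,10,0],"roll": 0,"grip": 0},
  {"xyz": [0,0,0],"roll": 0,"grip": 0},
])

```text
time_s: 6.27
position: [0.4599, -0.1903, 0.2873]
tcp_rot: [[0.974, -0.227, -0.004], [-0.227, -0.974, 0.002], [-0.004, -0.001, -1.0]]
force: [0.1, -0.2, -3.5]
opening: 0.459
grasp_force: 30.0
```

Emit:
move_arm([
  {"xyz": [0,0,32],"roll": 0,"grip": 0},
  {"xyz": [0,0,32],"roll": 0,"grip": 0},
  {"xyz": [0,0,32],"roll": 0,"grip": 0},
  {"xyz": [0,0,29],"roll": 0,"grip": 0},
  {"xyz": [0,0,0],"roll": 0,"grip": 0},
])

```text
time_s: 6.68
position: [0.4561, -0.1835, 0.1586]
tcp_rot: [[0.975, -0.223, -0.013], [-0.223, -0.975, 0.01], [-0.015, -0.007, -1.0]]
force: [-1.2, 1.4, -2.6]
opening: 0.457
grasp_force: 30.0
```

```bash
cat > hk.py <<'E'
from h import *
import sys
k=sys.argv[1]
s=bot.read_state(); T=np.array(s["position"]); R=np.array(s["tcp_rot"]); print(np.round(T,4),s["time_s"])
cr=[]
for n in ("scene","top"):
    im,d=bot.capture(n); np.save(f"{n}{k}.npy",d); np.save(f"pose{k}.npy",np.c_[R,T])
    P=cloud(n,d,d>0)[0]; L=(P-T)@R*1000
    b=(abs(L[:,1])<75)&(L[:,0]>-60)&(L[:,0]<150)
    f=L[b&(L[:,2]>-40)&(L[:,2]<3)&(abs(L[:,0])<25)]; 
    for sg in (1,-1):
        g=f[f[:,1]*sg>12]
        if len(g): print(n,"finger",sg,len(g),np.round(np.percentile(g,[3,50,97],axis=0)).tolist())
    p=L[b&(abs(L[:,1])<18)&(P[:,2]>.15)&(P[:,2]<.185)&(L[:,0]>14)]; p=p[np.argsort(p[:,0])]
    print(n,"prong",len(p),np.round(p[::max(1,len(p)//12)]).tolist())
    v,u=proj(n,T)[0][::-1].astype(int); v0,u0=max(0,v-45),max(0,u-60)
    cr.append(cv2.resize(im[v0:v0+90,u0:u0+120,::-1],(399,300),interpolation=cv2.INTER_CUBIC))
cv2.imwrite(f"pics/hk{k}.png",np.hstack(cr))
E
python3 hk.py 4
```

```text
[ 0.4561 -0.1835  0.1586] 6.6833
scene finger 1 2 [[9.0, 21.0, -2.0], [10.0, 23.0, -0.0], [12.0, 26.0, 1.0]]
scene finger -1 10 [[2.0, -30.0, -37.0], [9.0, -21.0, -23.0], [11.0, -15.0, -0.0]]
scene prong 104 [[44.0, 6.0, -15.0], [53.0, 3.0, -10.0], [61.0, 13.0, -7.0], [72.0, 6.0, -6.0], [81.0, 5.0, -5.0], [92.0, 6.0, -9.0], [101.0, 9.0, -8.0], [110.0, 7.0, -6.0], [120.0, 2.0, -19.0], [124.0, 1.0, -21.0], [124.0, 16.0, -8.0], [132.0, 11.0, -4.0], [142.0, 10.0, -4.0]]
top finger 1 32 [[-17.0, 13.0, -39.0], [-11.0, 20.0, -17.0], [-5.0, 28.0, -4.0]]
top finger -1 32 [[-15.0, -29.0, -36.0], [-9.0, -20.0, -21.0], [-1.0, -13.0, 0.0]]
top prong 0 []
```

View pics/hk4.png

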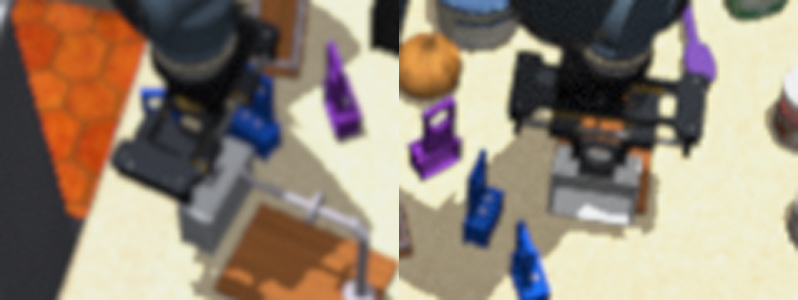

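Emit:
move_arm([
  {"xyz": [0,4,-2],"roll": 0,"grip": 0},
  {"xyz": [0,0,0],"roll": 0,"grip": 0},
  {"xyz": [0,0,0],"roll": 0,"grip": 0},
])

```text
time_s: 7.03
position: [0.4616, -0.1932, 0.1683]
tcp_rot: [[0.974, -0.225, 0.004], [-0.225, -0.974, -0.003], [0.004, 0.002, -1.0]]
force: [0.2, 0.1, -2.5]
opening: 0.454
grasp_force: 30.0
```

```bash
python3 hk.py 5
```

```text
[ 0.4616 -0.1932  0.1683] 7.0333
scene finger 1 2 [[10.0, 20.0, -7.0], [10.0, 24.0, -4.0], [11.0, 28.0, -0.0]]
scene finger -1 10 [[2.0, -26.0, -39.0], [7.0, -21.0, -23.0], [11.0, -15.0, -3.0]]
scene prong 117 [[37.0, -2.0, -4.0], [47.0, -1.0, -1.0], [56.0, 1.0, 7.0], [69.0, -6.0, 7.0], [79.0, -1.0, 11.0], [90.0, 1.0, 6.0], [100.0, 2.0, 9.0], [113.0, 13.0, 12.0], [116.0, -16.0, 1.0], [116.0, 14.0, 8.0], [118.0, -5.0, 6.0], [129.0, -2.0, 4.0], [140.0, -1.0, 7.0]]
top finger 1 29 [[-17.0, 13.0, -39.0], [-13.0, 18.0, -20.0], [-3.0, 26.0, -1.0]]
top finger -1 34 [[-17.0, -31.0, -33.0], [-13.0, -23.0, -16.0], [-4.0, -14.0, 2.0]]
top prong 2 [[32.0, -4.0, 1.0], [35.0, -1.0, 6.0]]
```

Emit:
move_arm([
  {"xyz": [0,-1,7],"roll": 0,"grip": 0},
  {"xyz": [0,0,0],"roll": 0,"grip": 0},
  {"xyz": [12,0,0],"roll": 0,"grip": 0},
  {"xyz": [15,0,0],"roll": 0,"grip": 0},
  {"xyz": [10,0,0],"roll": 0,"grip": 0},
])

```text
time_s: 7.55
position: [0.4977, -0.2002, 0.1592]
tcp_rot: [[0.974, -0.226, 0.001], [-0.226, -0.974, -0.0], [0.001, 0.0, -1.0]]
force: [0.9, -0.6, -2.9]
opening: 0.458
grasp_force: 30.0
```

Emit:
move_arm([
  {"xyz": [10,0,0],"roll": 0,"grip": 0},
  {"xyz": [10,0,0],"roll": 0,"grip": 0},
])

```text
time_s: 7.72
position: [0.5164, -0.2042, 0.159]
tcp_rot: [[0.974, -0.225, -0.001], [-0.225, -0.974, 0.001], [-0.001, -0.0, -1.0]]
force: [0.5, 0.1, -2.9]
opening: 0.457
grasp_force: 30.0
```

Emit:
move_arm([
  {"xyz": [10,0,-1],"roll": 0,"grip": 0},
  {"xyz": [10,0,-1],"roll": 0,"grip": 0},
  {"xyz": [10,0,0],"roll": 0,"grip": 0},
  {"xyz": [8,0,0],"roll": 0,"grip": 0},
  {"xyz": [0,0,0],"roll": 0,"grip": 0},
])

```text
time_s: 8.13
position: [0.555, -0.2135, 0.1613]
tcp_rot: [[0.974, -0.225, 0.002], [-0.225, -0.974, -0.001], [0.002, 0.001, -1.0]]
force: [-0.1, 0.2, -2.6]
opening: 0.453
grasp_force: 30.0
```

```bash
python3 hk.py 6
```

```text
[ 0.555  -0.2135  0.1613] 8.1333
scene finger -1 8 [[7.0, -28.0, -32.0], [10.0, -22.0, -21.0], [11.0, -19.0, -12.0]]
scene prong 58 [[21.0, 9.0, 5.0], [25.0, 3.0, -3.0], [29.0, -3.0, -1.0], [35.0, 2.0, -3.0], [39.0, 3.0, -1.0], [45.0, 1.0, 4.0], [49.0, 4.0, -4.0], [54.0, 0.0, -8.0], [56.0, 4.0, 4.0], [60.0, 5.0, -2.0], [62.0, 3.0, -0.0], [64.0, 6.0, 8.0], [67.0, -1.0, -4.0], [69.0, -4.0, 6.0], [73.0, -4.0, 11.0]]
top finger 1 29 [[-20.0, 13.0, -35.0], [-13.0, 20.0, -18.0], [-7.0, 26.0, 2.0]]
top finger -1 36 [[-18.0, -31.0, -36.0], [-14.0, -22.0, -18.0], [-4.0, -13.0, 2.0]]
top prong 8 [[14.0, -1.0, -5.0], [17.0, 7.0, 2.0], [31.0, 1.0, -1.0], [35.0, -6.0, 6.0], [35.0, -2.0, 6.0], [39.0, -6.0, 5.0], [39.0, 1.0, 4.0], [39.0, -3.0, 5.0]]
```

View pics/hk6.png

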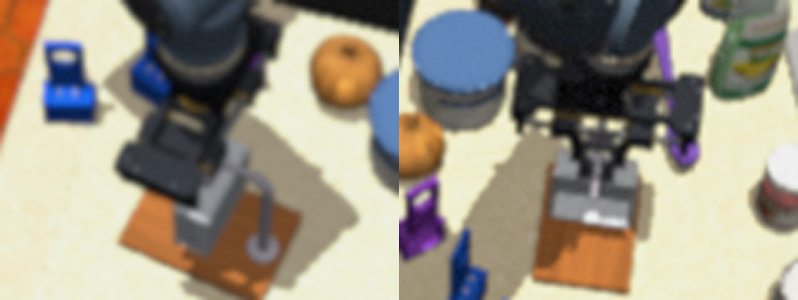

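The prong shows through the eye at the right-hand (595,195). Now I lower and release.

Emit:
move_arm([
  {"xyz": [0,0,5],"roll": 0,"grip": 0},
  {"xyz": [0,0,5],"roll": 0,"grip": 0},
  {"xyz": [0,0,4],"roll": 0,"grip": 0},
  {"xyz": [0,0,0],"roll": 0,"grip": 0},
  {"xyz": [0,0,0],"roll": 0,"grip": 52},
])

```text
time_s: 8.65
position: [0.5527, -0.2127, 0.147]
tcp_rot: [[0.974, -0.226, -0.001], [-0.226, -0.974, 0.0], [-0.001, -0.0, -1.0]]
force: [-0.4, 0.0, -0.4]
opening: 0.482
grasp_force: 0.0
```

Emit:
move_arm([
  {"xyz": [0,0,0],"roll": 0,"grip": 56},
  {"xyz": [0,0,0],"roll": 0,"grip": 60},
  {"xyz": [0,0,0],"roll": 0,"grip": 80},
  {"xyz": [0,0,0],"roll": 0,"grip": 80},
  {"xyz": [0,0,0],"roll": 0,"grip": 80},
])

```text
time_s: 9.07
position: [0.5533, -0.213, 0.1477]
tcp_rot: [[0.974, -0.225, 0.001], [-0.225, -0.974, -0.0], [0.001, 0.0, -1.0]]
force: [1.1, 0.0, 0.0]
opening: 0.738
grasp_force: 0.0
```

Emit:
move_arm([
  {"xyz": [0,0,-15],"roll": 0,"grip": 80},
  {"xyz": [0,0,-35],"roll": 0,"grip": 100},
  {"xyz": [0,0,-40],"roll": 0,"grip": 100},
  {"xyz": [0,0,-40],"roll": 0,"grip": 100},
  {"xyz": [0,0,0],"roll": 0,"grip": 100},
])

```text
time_s: 9.48
position: [0.5576, -0.2154, 0.2864]
tcp_rot: [[0.974, -0.225, 0.015], [-0.225, -0.974, -0.009], [0.017, 0.006, -1.0]]
force: [1.2, -0.6, 0.3]
opening: 0.975
grasp_force: 0.0
```

```bash
cat > hung.py <<'E'
from h import *
import sys
k=sys.argv[1]; O=np.array([.495,-.197,0]); a=np.radians(-13.1); A=np.array([[np.cos(a),-np.sin(a),0],[np.sin(a),np.cos(a),0],[0,0,1]])
s=bot.read_state(); print(s["time_s"],np.round(s["position"],4))
cr=[]
for n in ("scene","top"):
    im,d=bot.capture(n); np.save(f"{n}{k}.npy",d); cv2.imwrite(f"pics/{n}{k}.png",im[...,::-1])
    P=cloud(n,d,d>0)[0]; H=(P-O)@A*1000-[47,0,0]   # hook frame
    for z0,z1 in ((166,176),(150,164),(128,142),(90,115),(50,85)):
        q=H[(abs(H[:,1])<48)&(H[:,0]>-60)&(H[:,0]<66)&(H[:,2]>z0)&(H[:,2]<z1)]
        q=q[abs(q[:,1])>9] if z0>125 else q
        if len(q): print(n,z0,z1,len(q),np.round(np.percentile(q,[3,25,50,75,97],axis=0))[:,:2].T.tolist())
    v,u=proj(n,[.53,-.205,.12])[0][::-1].astype(int)
    cr.append(cv2.resize(im[v-38:v+38,u-50:u+50,::-1],(399,304),interpolation=cv2.INTER_CUBIC))
cv2.imwrite(f"pics/hung{k}.png",np.hstack(cr))
E
python3 hung.py 7
```

```text
9.4833 [ 0.5576 -0.2154  0.2864]
scene 166 176 27 [[9.0, 12.0, 15.0, 26.0, 36.0], [-22.0, -18.0, -12.0, 10.0, 19.0]]
scene 150 164 11 [[4.0, 8.0, 32.0, 36.0, 37.0], [-23.0, -22.0, -18.0, -14.0, 5.0]]
scene 128 142 9 [[-4.0, -1.0, 1.0, 4.0, 7.0], [-23.0, -21.0, -21.0, -19.0, 9.0]]
scene 90 115 202 [[-9.0, 4.0, 11.0, 17.0, 25.0], [-47.0, -39.0, -22.0, -2.0, 38.0]]
scene 50 85 45 [[-25.0, -14.0, -6.0, 5.0, 14.0], [-48.0, -47.0, -47.0, -46.0, -44.0]]
top 166 176 13 [[2.0, 4.0, 6.0, 10.0, 27.0], [-17.0, -10.0, 10.0, 14.0, 17.0]]
top 150 164 27 [[-3.0, 2.0, 5.0, 24.0, 29.0], [-19.0, -13.0, -10.0, 15.0, 20.0]]
top 128 142 17 [[-12.0, -8.0, -6.0, -5.0, 3.0], [-19.0, -15.0, 10.0, 13.0, 18.0]]
top 90 115 126 [[-22.0, -15.0, -6.0, 5.0, 19.0], [-45.0, -34.0, -6.0, 32.0, 45.0]]
top 50 85 141 [[-33.0, -3.0, 2.0, 5.0, 9.0], [-44.0, -27.0, 1.0, 27.0, 45.0]]
```

View pics/hung7.png

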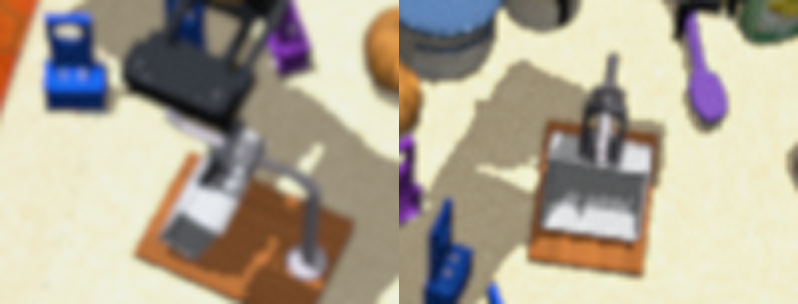

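Large pan hangs on the prong with its mouth to the tip: handle at right-hand (603,110), pan at (597,190). I'll nudge it towards the collar with closed fingers to make room.

Emit:
move_arm([
  {"xyz": [-20,0,0],"roll": 0,"grip": 0},
  {"xyz": [-22,0,0],"roll": 0,"grip": 0},
  {"xyz": [0,0,0],"roll": 0,"grip": 0},
  {"xyz": [0,0,0],"roll": 0,"grip": 0},
  {"xyz": [0,0,0],"roll": 0,"grip": 0},
])

```text
time_s: 10.0
position: [0.5121, -0.2033, 0.2763]
tcp_rot: [[0.974, -0.226, -0.001], [-0.226, -0.974, 0.001], [-0.001, -0.001, -1.0]]
force: [-0.3, -0.1, 0.1]
opening: 0.707
grasp_force: 0.0
```

Emit:
move_arm([
  {"xyz": [0,0,30],"roll": 0,"grip": 0},
  {"xyz": [0,0,30],"roll": 0,"grip": 0},
  {"xyz": [0,0,30],"roll": 0,"grip": 0},
  {"xyz": [0,0,15],"roll": 0,"grip": 0},
  {"xyz": [0,0,0],"roll": 0,"grip": 0},
])

```text
time_s: 10.42
position: [0.5103, -0.202, 0.1679]
tcp_rot: [[0.974, -0.225, -0.007], [-0.225, -0.974, 0.005], [-0.008, -0.003, -1.0]]
force: [0.4, 0.6, 0.0]
opening: 0.325
grasp_force: 0.0
```

Emit:
move_arm([
  {"xyz": [0,0,0],"roll": 0,"grip": 0},
])

```text
time_s: 10.5
position: [0.5124, -0.2034, 0.1711]
tcp_rot: [[0.974, -0.225, -0.002], [-0.225, -0.974, 0.001], [-0.002, -0.001, -1.0]]
force: [0.6, 0.4, 0.6]
opening: 0.252
grasp_force: 0.0
```

Emit:
move_arm([
  {"xyz": [5,0,6],"roll": 0,"grip": 25},
  {"xyz": [6,0,0],"roll": 0,"grip": 25},
  {"xyz": [5,0,0],"roll": 0,"grip": 25},
  {"xyz": [4,0,0],"roll": 0,"grip": 25},
  {"xyz": [4,0,0],"roll": 0,"grip": 25},
])

```text
time_s: 10.92
position: [0.5366, -0.2092, 0.1671]
tcp_rot: [[0.974, -0.225, 0.002], [-0.225, -0.974, -0.001], [0.002, 0.001, -1.0]]
force: [-1.8, -0.2, -0.1]
opening: 0.248
grasp_force: 1.0
```

Emit:
move_arm([
  {"xyz": [3,0,0],"roll": 0,"grip": 25},
  {"xyz": [3,0,0],"roll": 0,"grip": 25},
  {"xyz": [3,0,0],"roll": 0,"grip": 25},
  {"xyz": [0,0,0],"roll": 0,"grip": 25},
])

```text
time_s: 11.25
position: [0.5447, -0.2107, 0.1664]
tcp_rot: [[0.974, -0.226, 0.001], [-0.226, -0.974, 0.0], [0.001, -0.0, -1.0]]
force: [-0.6, 0.5, 1.0]
opening: 0.247
grasp_force: 0.6
```

Emit:
move_arm([
  {"xyz": [-20,0,0],"roll": 0,"grip": 25},
  {"xyz": [0,0,-40],"roll": 0,"grip": 100},
  {"xyz": [0,0,-40],"roll": 0,"grip": 100},
  {"xyz": [-16,-35,-40],"roll": 0,"grip": 100},
  {"xyz": [-16,-35,0],"roll": 0,"grip": 100},
])

```text
time_s: 11.67
position: [0.5173, -0.1445, 0.2834]
tcp_rot: [[0.973, -0.23, 0.018], [-0.229, -0.973, -0.009], [0.019, 0.005, -1.0]]
force: [0.2, 0.5, -0.2]
opening: 0.47
grasp_force: 0.0
```

Emit:
move_arm([
  {"xyz": [-16,-35,0],"roll": 0,"grip": 100},
  {"xyz": [-16,-35,0],"roll": 0,"grip": 100},
  {"xyz": [-16,-35,0],"roll": 0,"grip": 100},
  {"xyz": [-16,-35,0],"roll": 0,"grip": 100},
  {"xyz": [-16,-35,0],"roll": 0,"grip": 100},
])

```text
time_s: 12.08
position: [0.4732, 0.0499, 0.2768]
tcp_rot: [[0.974, -0.226, 0.003], [-0.226, -0.974, 0.0], [0.003, -0.001, -1.0]]
force: [1.0, 0.5, -0.0]
opening: 0.848
grasp_force: 0.0
```

Emit:
move_arm([
  {"xyz": [-16,-35,0],"roll": 0,"grip": 100},
  {"xyz": [-16,-35,0],"roll": 0,"grip": 100},
  {"xyz": [-16,-35,0],"roll": 0,"grip": 100},
  {"xyz": [0,0,0],"roll": -0.12,"grip": 100},
  {"xyz": [0,0,0],"roll": -0.12,"grip": 100},
])

```text
time_s: 12.5
position: [0.4498, 0.1642, 0.2767]
tcp_rot: [[1.0, 0.023, 0.003], [0.023, -1.0, 0.001], [0.003, -0.001, -1.0]]
force: [-0.5, 0.2, 1.6]
opening: 0.997
grasp_force: 0.0
```

Emit:
move_arm([
  {"xyz": [0,0,0],"roll": -0.12,"grip": 100},
  {"xyz": [0,0,0],"roll": 0,"grip": 100},
  {"xyz": [0,0,0],"roll": 0,"grip": 100},
])

```text
time_s: 12.75
position: [0.4504, 0.1617, 0.2765]
tcp_rot: [[0.992, 0.129, 0.002], [0.129, -0.992, 0.001], [0.002, -0.0, -1.0]]
force: [-0.1, -0.4, -0.5]
opening: 0.996
grasp_force: 0.0
```

```bash
python3 hung.py 8
```

```text
12.75 [0.4504 0.1617 0.2765]
scene 166 176 29 [[18.0, 21.0, 25.0, 33.0, 37.0], [-21.0, -18.0, -10.0, 11.0, 18.0]]
scene 150 164 10 [[19.0, 22.0, 28.0, 35.0, 37.0], [-22.0, -22.0, -17.0, -13.0, 15.0]]
scene 128 142 5 [[13.0, 14.0, 14.0, 18.0, 18.0], [-23.0, -22.0, -22.0, -21.0, -20.0]]
scene 90 115 216 [[9.0, 20.0, 29.0, 36.0, 42.0], [-47.0, -36.0, -21.0, 1.0, 40.0]]
scene 50 85 41 [[-2.0, 8.0, 19.0, 30.0, 38.0], [-48.0, -48.0, -47.0, -46.0, 16.0]]
top 166 176 12 [[12.0, 14.0, 17.0, 20.0, 30.0], [-16.0, -10.0, 11.0, 15.0, 18.0]]
top 150 164 21 [[8.0, 11.0, 13.0, 18.0, 30.0], [-18.0, -15.0, -11.0, 14.0, 18.0]]
top 128 142 19 [[4.0, 5.0, 7.0, 11.0, 17.0], [-17.0, -13.0, 10.0, 14.0, 18.0]]
top 90 115 132 [[-1.0, 3.0, 13.0, 25.0, 39.0], [-44.0, -32.0, -9.0, 30.0, 44.0]]
top 50 85 93 [[-8.0, 19.0, 24.0, 25.0, 30.0], [-45.0, -30.0, -5.0, 30.0, 44.0]]
```

View pics/hung8.png

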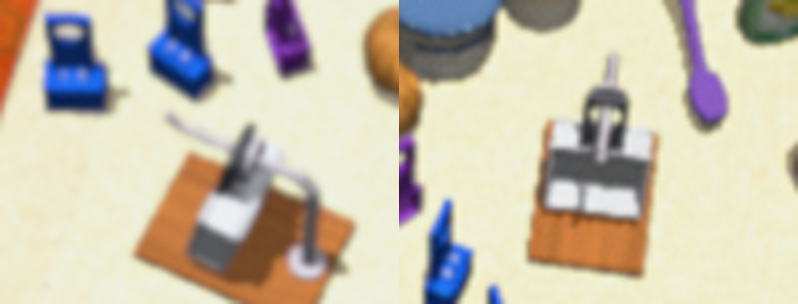

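Emit:
move_arm([
  {"xyz": [-2,-31,0],"roll": 0,"grip": 100},
  {"xyz": [-2,-31,0],"roll": 0,"grip": 100},
  {"xyz": [-2,-31,0],"roll": 0,"grip": 100},
  {"xyz": [-3,-32,0],"roll": 0,"grip": 100},
  {"xyz": [0,0,30],"roll": 0,"grip": 100},
])

```text
time_s: 13.27
position: [0.4277, 0.2902, 0.251]
tcp_rot: [[0.991, 0.134, 0.013], [0.134, -0.991, 0.008], [0.014, -0.007, -1.0]]
force: [2.0, 0.1, 0.2]
opening: 1.001
grasp_force: 0.0
```

Emit:
move_arm([
  {"xyz": [0,0,30],"roll": 0,"grip": 100},
  {"xyz": [0,0,26],"roll": 0,"grip": 100},
  {"xyz": [0,0,0],"roll": 0,"grip": 100},
  {"xyz": [0,0,0],"roll": 0,"grip": 100},
])

```text
time_s: 13.6
position: [0.4238, 0.2837, 0.1895]
tcp_rot: [[0.991, 0.131, -0.003], [0.131, -0.991, -0.001], [-0.003, 0.001, -1.0]]
force: [0.2, 0.4, 0.4]
opening: 1.0
grasp_force: 0.0
```

```bash
sed -i 's/(P\[:,2\]<.160)&(P\[:,2\]>.125)/(P[:,2]<.152)\&(P[:,2]>.108)/' see.py; python3 see.py 9
```

```text
[0.4238 0.2837 0.1895] 0.9996175361048562
scene
 fingers 81 [[-10.0, -47.0, -37.0], [1.0, 51.0, -21.0], [12.0, 58.0, -1.0]]
    1 48 [[-10.0, 49.0, -38.0], [2.0, 54.0, -18.0], [12.0, 58.0, -0.0]]
    -1 33 [[-8.0, -47.0, -35.0], [-1.0, -44.0, -24.0], [10.0, -40.0, -11.0]]
 handle 27 [[-3.0, -12.0, 44.0], [2.0, 20.0, 62.0], [6.0, 27.0, 79.0]]
top
 fingers 38 [[-14.0, -55.0, -44.0], [-11.0, -50.0, -19.0], [5.0, 49.0, 1.0]]
    1 15 [[-15.0, 41.0, -39.0], [-12.0, 46.0, -17.0], [-9.0, 49.0, -3.0]]
    -1 23 [[-14.0, -55.0, -44.0], [-11.0, -52.0, -22.0], [5.0, -49.0, 1.0]]
 handle 63 [[-10.0, -24.0, 46.0], [-5.0, -6.0, 54.0], [-1.0, 17.0, 81.0]]
```

Emit:
move_arm([
  {"xyz": [1,-1,25],"roll": 0,"grip": 100},
  {"xyz": [0,0,25],"roll": 0,"grip": 100},
  {"xyz": [0,0,24],"roll": 0,"grip": 100},
  {"xyz": [0,0,0],"roll": 0,"grip": 60},
  {"xyz": [0,0,0],"roll": 0,"grip": 30},
])

```text
time_s: 14.12
position: [0.4259, 0.2853, 0.1172]
tcp_rot: [[0.991, 0.131, 0.001], [0.131, -0.991, 0.0], [0.001, -0.0, -1.0]]
force: [0.5, 0.0, 0.3]
opening: 0.919
grasp_force: 0.0
```

Emit:
move_arm([
  {"xyz": [0,0,0],"roll": 0,"grip": 0},
  {"xyz": [0,0,0],"roll": 0,"grip": 0},
  {"xyz": [0,0,0],"roll": 0,"grip": 0},
  {"xyz": [0,0,0],"roll": 0,"grip": 0},
  {"xyz": [0,0,0],"roll": 0,"grip": 0},
])

```text
time_s: 14.53
position: [0.4256, 0.2855, 0.1172]
tcp_rot: [[0.991, 0.132, 0.002], [0.132, -0.991, 0.001], [0.002, -0.0, -1.0]]
force: [-0.8, -0.1, -0.2]
opening: 0.551
grasp_force: 0.0
```

Emit:
move_arm([
  {"xyz": [0,0,0],"roll": 0,"grip": 0},
  {"xyz": [0,0,0],"roll": 0,"grip": 0},
  {"xyz": [0,0,0],"roll": 0,"grip": 0},
])

```text
time_s: 14.78
position: [0.4253, 0.2852, 0.1167]
tcp_rot: [[0.991, 0.132, 0.0], [0.132, -0.991, -0.0], [0.0, 0.0, -1.0]]
force: [-0.8, -0.7, 2.9]
opening: 0.453
grasp_force: 29.9
```

Emit:
move_arm([
  {"xyz": [0,0,-15],"roll": 0,"grip": 0},
  {"xyz": [0,0,-30],"roll": 0,"grip": 0},
  {"xyz": [0,0,-35],"roll": 0,"grip": 0},
  {"xyz": [0,0,-35],"roll": 0.06,"grip": 0},
  {"xyz": [0,0,-35],"roll": 0.1,"grip": 0},
])

```text
time_s: 15.2
position: [0.4241, 0.285, 0.267]
tcp_rot: [[1.0, -0.031, -0.003], [-0.031, -1.0, -0.001], [-0.003, 0.001, -1.0]]
force: [0.3, -0.0, -3.0]
opening: 0.456
grasp_force: 29.9
```

Emit:
move_arm([
  {"xyz": [0,0,-25],"roll": 0.1,"grip": 0},
  {"xyz": [0,0,0],"roll": 0.1,"grip": 0},
  {"xyz": [6,19,0],"roll": 0,"grip": 0},
  {"xyz": [12,38,0],"roll": 0,"grip": 0},
  {"xyz": [12,38,0],"roll": 0,"grip": 0},
])

```text
time_s: 15.62
position: [0.4321, 0.1856, 0.2908]
tcp_rot: [[0.975, -0.222, -0.001], [-0.222, -0.975, -0.0], [-0.001, 0.0, -1.0]]
force: [1.3, -0.2, -2.4]
opening: 0.458
grasp_force: 29.9
```

Emit:
move_arm([
  {"xyz": [12,38,0],"roll": 0,"grip": 0},
  {"xyz": [12,38,0],"roll": 0,"grip": 0},
  {"xyz": [12,38,0],"roll": 0,"grip": 0},
  {"xyz": [12,38,0],"roll": 0,"grip": 0},
  {"xyz": [12,38,0],"roll": 0,"grip": 0},
])

```text
time_s: 16.03
position: [0.4476, -0.0142, 0.2907]
tcp_rot: [[0.974, -0.225, -0.001], [-0.225, -0.974, 0.001], [-0.002, -0.0, -1.0]]
force: [-0.1, -0.2, -2.0]
opening: 0.459
grasp_force: 29.9
```

Emit:
move_arm([
  {"xyz": [12,38,0],"roll": 0,"grip": 0},
  {"xyz": [12,38,0],"roll": 0,"grip": 0},
  {"xyz": [6,19,0],"roll": 0,"grip": 0},
  {"xyz": [0,0,0],"roll": 0,"grip": 0},
])

```text
time_s: 16.37
position: [0.457, -0.1165, 0.2908]
tcp_rot: [[0.973, -0.231, 0.0], [-0.231, -0.973, -0.002], [0.001, 0.002, -1.0]]
force: [0.1, -0.4, -2.1]
opening: 0.454
grasp_force: 29.9
```

Emit:
move_arm([
  {"xyz": [11,36,0],"roll": 0,"grip": 0},
  {"xyz": [11,36,0],"roll": 0,"grip": 0},
  {"xyz": [0,0,0],"roll": 0,"grip": 0},
  {"xyz": [0,0,30],"roll": 0,"grip": 0},
  {"xyz": [0,0,35],"roll": 0,"grip": 0},
])

```text
time_s: 16.78
position: [0.4633, -0.1882, 0.2274]
tcp_rot: [[0.974, -0.227, 0.006], [-0.227, -0.974, -0.003], [0.006, 0.002, -1.0]]
force: [-0.2, 0.3, -3.0]
opening: 0.456
grasp_force: 29.9
```

Emit:
move_arm([
  {"xyz": [0,0,35],"roll": 0,"grip": 0},
  {"xyz": [0,0,28],"roll": 0,"grip": 0},
  {"xyz": [0,0,0],"roll": 0,"grip": 0},
  {"xyz": [0,0,0],"roll": 0,"grip": 0},
  {"xyz": [0,0,0],"roll": 0,"grip": 0},
])

```text
time_s: 17.2
position: [0.4626, -0.1872, 0.1644]
tcp_rot: [[0.974, -0.225, 0.002], [-0.225, -0.974, -0.001], [0.002, 0.001, -1.0]]
force: [0.0, 0.2, -1.7]
opening: 0.457
grasp_force: 29.9
```

```bash
python3 hk.py 10
```

```text
[ 0.4626 -0.1872  0.1644] 17.2
scene finger 1 1 [[12.0, 28.0, -9.0], [12.0, 28.0, -9.0], [12.0, 28.0, -9.0]]
scene finger -1 9 [[3.0, -27.0, -38.0], [9.0, -19.0, -24.0], [12.0, -15.0, -4.0]]
scene prong 137 [[36.0, 3.0, -6.0], [50.0, 9.0, -7.0], [62.0, 5.0, 2.0], [76.0, 6.0, 1.0], [88.0, 2.0, -1.0], [100.0, 0.0, -8.0], [104.0, 7.0, -10.0], [107.0, -1.0, -4.0], [115.0, 1.0, -15.0], [117.0, -9.0, 1.0], [119.0, 17.0, 8.0], [133.0, 3.0, 6.0], [145.0, 7.0, 2.0]]
top finger 1 28 [[-17.0, 12.0, -32.0], [-13.0, 19.0, -18.0], [-3.0, 27.0, -1.0]]
top finger -1 34 [[-19.0, -31.0, -36.0], [-12.0, -22.0, -17.0], [-4.0, -14.0, 2.0]]
top prong 2 [[32.0, 2.0, -4.0], [33.0, 5.0, -3.0]]
```

Emit:
move_arm([
  {"xyz": [0,4,2],"roll": 0,"grip": 0},
  {"xyz": [0,0,0],"roll": 0,"grip": 0},
  {"xyz": [12,0,0],"roll": 0,"grip": 0},
  {"xyz": [12,0,0],"roll": 0,"grip": 0},
  {"xyz": [10,0,0],"roll": 0,"grip": 0},
])

```text
time_s: 17.72
position: [0.4949, -0.1994, 0.1622]
tcp_rot: [[0.974, -0.226, 0.002], [-0.226, -0.974, -0.001], [0.002, 0.001, -1.0]]
force: [-0.0, 0.4, -2.6]
opening: 0.456
grasp_force: 29.9
```

Emit:
move_arm([
  {"xyz": [10,0,0],"roll": 0,"grip": 0},
  {"xyz": [10,0,0],"roll": 0,"grip": 0},
  {"xyz": [2,0,0],"roll": 0,"grip": 0},
  {"xyz": [0,0,0],"roll": 0,"grip": 0},
])

```text
time_s: 18.05
position: [0.516, -0.2039, 0.1613]
tcp_rot: [[0.974, -0.225, 0.0], [-0.225, -0.974, -0.0], [0.0, 0.0, -1.0]]
force: [0.2, 0.1, -3.4]
opening: 0.456
grasp_force: 29.9
```

```bash
python3 hk.py 11
```

```text
[ 0.516  -0.2039  0.1613] 18.05
scene finger -1 8 [[4.0, -26.0, -35.0], [8.0, -21.0, -25.0], [11.0, -18.0, -11.0]]
scene prong 138 [[20.0, 2.0, -2.0], [33.0, 0.0, -3.0], [44.0, -12.0, -11.0], [48.0, 2.0, -18.0], [51.0, 1.0, -12.0], [57.0, 7.0, -14.0], [60.0, 6.0, -16.0], [61.0, 9.0, -9.0], [68.0, 2.0, -2.0], [81.0, 2.0, 1.0], [95.0, 3.0, -6.0], [103.0, -3.0, -3.0], [110.0, -3.0, 5.0]]
top finger 1 31 [[-20.0, 13.0, -38.0], [-14.0, 19.0, -15.0], [-6.0, 26.0, 2.0]]
top finger -1 34 [[-19.0, -32.0, -37.0], [-13.0, -22.0, -18.0], [-5.0, -14.0, 1.0]]
top prong 12 [[16.0, -2.0, 3.0], [19.0, 1.0, 6.0], [32.0, -4.0, 1.0], [35.0, -1.0, 5.0], [36.0, 9.0, 3.0], [36.0, -15.0, 3.0], [37.0, 17.0, 9.0], [37.0, -1.0, 2.0], [39.0, 16.0, 6.0], [39.0, -5.0, 5.0], [40.0, 13.0, 8.0], [40.0, 2.0, 5.0]]
```

View pics/hk11.png

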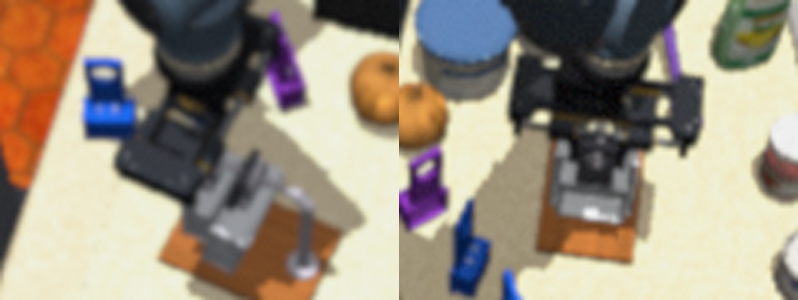

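Medium pan's eye is on the prong ahead of the large pan (right-hand view (600,150)). I lower it to hanging height, then slide it in.

Emit:
move_arm([
  {"xyz": [0,0,4],"roll": 0,"grip": 0},
  {"xyz": [0,0,4],"roll": 0,"grip": 0},
  {"xyz": [0,0,3.5],"roll": 0,"grip": 0},
  {"xyz": [0,0,0],"roll": 0,"grip": 0},
  {"xyz": [5,0,0],"roll": 0,"grip": 0},
])

```text
time_s: 18.57
position: [0.5189, -0.2042, 0.1494]
tcp_rot: [[0.974, -0.226, -0.002], [-0.226, -0.974, 0.001], [-0.003, -0.001, -1.0]]
force: [0.3, 0.3, -2.6]
opening: 0.456
grasp_force: 29.9
```

Emit:
move_arm([
  {"xyz": [5,0,0],"roll": 0,"grip": 0},
  {"xyz": [4,0,0],"roll": 0,"grip": 0},
  {"xyz": [4,0,0],"roll": 0,"grip": 0},
  {"xyz": [0,0,0],"roll": 0,"grip": 0},
])

```text
time_s: 18.9
position: [0.5341, -0.2082, 0.15]
tcp_rot: [[0.974, -0.225, 0.001], [-0.225, -0.974, -0.001], [0.002, 0.0, -1.0]]
force: [0.5, -0.4, -2.1]
opening: 0.453
grasp_force: 29.9
```

Emit:
move_arm([
  {"xyz": [4,0,0],"roll": 0,"grip": 0},
  {"xyz": [3,0,0],"roll": 0,"grip": 0},
  {"xyz": [0,0,0],"roll": 0,"grip": 0},
])

```text
time_s: 19.15
position: [0.54, -0.2094, 0.1495]
tcp_rot: [[0.974, -0.225, 0.0], [-0.225, -0.974, 0.0], [-0.0, -0.0, -1.0]]
force: [0.4, 0.5, -4.0]
opening: 0.458
grasp_force: 29.9
```

Emit:
move_arm([
  {"xyz": [0,0,1],"roll": 0,"grip": 0},
  {"xyz": [0,0,0],"roll": 0,"grip": 52},
  {"xyz": [0,0,0],"roll": 0,"grip": 56},
  {"xyz": [0,0,0],"roll": 0,"grip": 62},
  {"xyz": [0,0,0],"roll": 0,"grip": 75},
])

```text
time_s: 19.57
position: [0.5399, -0.2095, 0.1493]
tcp_rot: [[0.974, -0.226, 0.001], [-0.226, -0.974, -0.001], [0.001, 0.0, -1.0]]
force: [0.8, -0.1, -0.4]
opening: 0.618
grasp_force: 0.0
```

Emit:
move_arm([
  {"xyz": [0,0,0],"roll": 0,"grip": 75},
  {"xyz": [0,0,0],"roll": 0,"grip": 75},
  {"xyz": [-4,0,-20],"roll": 0,"grip": 75},
  {"xyz": [-10,0,-35],"roll": 0,"grip": 60},
  {"xyz": [-20,0,-30],"roll": 0,"grip": 50},
])

```text
time_s: 19.98
position: [0.5077, -0.2023, 0.2346]
tcp_rot: [[0.974, -0.225, 0.001], [-0.225, -0.974, -0.001], [0.001, 0.0, -1.0]]
force: [1.4, -0.2, 1.4]
opening: 0.67
grasp_force: 0.0
```

Emit:
move_arm([
  {"xyz": [-15,0,0],"roll": 0,"grip": 25},
  {"xyz": [0,0,0],"roll": 0,"grip": 25},
  {"xyz": [0,0,0],"roll": 0,"grip": 25},
  {"xyz": [0,0,0],"roll": 0,"grip": 25},
])

```text
time_s: 20.32
position: [0.4922, -0.1983, 0.2333]
tcp_rot: [[0.974, -0.226, -0.0], [-0.226, -0.974, 0.0], [-0.0, -0.0, -1.0]]
force: [0.9, 0.2, -1.4]
opening: 0.378
grasp_force: 0.0
```

```bash
python3 hung.py 12
```

```text
20.3167 [ 0.4922 -0.1983  0.2333]
scene 166 176 48 [[-5.0, 1.0, 21.0, 26.0, 37.0], [-22.0, -17.0, -12.0, 10.0, 18.0]]
scene 150 164 20 [[-5.0, 1.0, 17.0, 33.0, 37.0], [-22.0, -21.0, -20.0, -16.0, 13.0]]
scene 128 142 14 [[-7.0, -2.0, 0.0, 14.0, 19.0], [-22.0, -22.0, -21.0, -20.0, -17.0]]
scene 90 115 292 [[-11.0, 7.0, 23.0, 34.0, 42.0], [-47.0, -36.0, -22.0, -0.0, 37.0]]
scene 50 85 51 [[-15.0, -8.0, 8.0, 23.0, 35.0], [-48.0, -47.0, -46.0, -39.0, -37.0]]
top 166 176 12 [[-9.0, -3.0, 13.0, 14.0, 25.0], [-14.0, -12.0, 10.0, 12.0, 15.0]]
top 150 164 19 [[-16.0, -11.0, -10.0, 11.0, 24.0], [-17.0, -13.0, -10.0, 14.0, 17.0]]
top 128 142 19 [[-17.0, -13.0, -11.0, -9.0, 2.0], [-18.0, -12.0, 9.0, 14.0, 20.0]]
top 90 115 191 [[-19.0, -11.0, 2.0, 17.0, 35.0], [-44.0, -29.0, -1.0, 29.0, 43.0]]
top 50 85 74 [[-22.0, -16.0, -4.0, 8.0, 27.0], [-45.0, -36.0, -4.0, 37.0, 45.0]]
```

View pics/hung12.png

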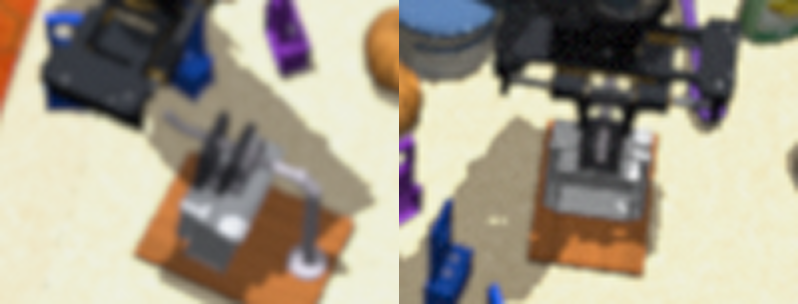

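Medium pan hangs nested in the large one's mouth, the two handles at left-hand (212,150) and (240,155), about 20 mm apart. I'll nudge it closer.

Emit:
move_arm([
  {"xyz": [19,0,0],"roll": 0,"grip": 25},
  {"xyz": [0,0,30],"roll": 0,"grip": 25},
  {"xyz": [0,0,30],"roll": 0,"grip": 25},
  {"xyz": [0,0,6],"roll": 0,"grip": 25},
  {"xyz": [0,0,0],"roll": 0,"grip": 25},
])

```text
time_s: 20.83
position: [0.5089, -0.2014, 0.1648]
tcp_rot: [[0.974, -0.225, -0.006], [-0.225, -0.974, 0.004], [-0.007, -0.003, -1.0]]
force: [0.3, 0.8, -0.4]
opening: 0.249
grasp_force: 0.0
```

Emit:
move_arm([
  {"xyz": [6,0,0],"roll": 0,"grip": 25},
  {"xyz": [5,0,0],"roll": 0,"grip": 25},
  {"xyz": [4,0,0],"roll": 0,"grip": 25},
  {"xyz": [3,0,0],"roll": 0,"grip": 25},
  {"xyz": [0,0,0],"roll": 0,"grip": 25},
])

```text
time_s: 21.25
position: [0.529, -0.2071, 0.169]
tcp_rot: [[0.974, -0.225, 0.002], [-0.225, -0.974, -0.001], [0.002, 0.001, -1.0]]
force: [-0.3, -0.2, 0.2]
opening: 0.252
grasp_force: 0.2
```

Emit:
move_arm([
  {"xyz": [2,0,2],"roll": 0,"grip": 25},
  {"xyz": [2,0,0],"roll": 0,"grip": 25},
  {"xyz": [1.5,0,0],"roll": 0,"grip": 25},
  {"xyz": [0,0,0],"roll": 0,"grip": 25},
])

```text
time_s: 21.58
position: [0.5334, -0.2077, 0.1659]
tcp_rot: [[0.974, -0.226, 0.0], [-0.226, -0.974, 0.0], [0.0, -0.0, -1.0]]
force: [-1.5, 1.7, 2.5]
opening: 0.249
grasp_force: 1.4
```

Emit:
move_arm([
  {"xyz": [-15,0,0],"roll": 0,"grip": 25},
  {"xyz": [-5,0,-35],"roll": 0,"grip": 100},
  {"xyz": [0,0,-40],"roll": 0,"grip": 100},
  {"xyz": [-16,-35,-30],"roll": 0,"grip": 100},
  {"xyz": [-16,-35,0],"roll": 0,"grip": 100},
])

```text
time_s: 22.0
position: [0.5053, -0.1371, 0.2725]
tcp_rot: [[0.973, -0.229, 0.016], [-0.229, -0.973, -0.008], [0.018, 0.004, -1.0]]
force: [0.2, 0.6, -0.0]
opening: 0.47
grasp_force: 0.0
```

Emit:
move_arm([
  {"xyz": [-16,-35,0],"roll": 0,"grip": 100},
  {"xyz": [-16,-35,0],"roll": 0,"grip": 100},
  {"xyz": [-16,-35,0],"roll": 0,"grip": 100},
  {"xyz": [-16,-35,0],"roll": 0,"grip": 100},
  {"xyz": [0,0,0],"roll": -0.12,"grip": 100},
])

```text
time_s: 22.42
position: [0.4668, 0.0234, 0.2664]
tcp_rot: [[0.995, -0.101, 0.0], [-0.101, -0.995, 0.004], [-0.0, -0.004, -1.0]]
force: [-0.3, -0.0, -0.5]
opening: 0.846
grasp_force: 0.0
```

Emit:
move_arm([
  {"xyz": [0,0,0],"roll": -0.12,"grip": 100},
  {"xyz": [0,0,0],"roll": -0.12,"grip": 100},
  {"xyz": [0,0,0],"roll": 0,"grip": 100},
  {"xyz": [0,0,0],"roll": 0,"grip": 100},
])

```text
time_s: 22.75
position: [0.4696, 0.0175, 0.2665]
tcp_rot: [[0.992, 0.129, 0.002], [0.129, -0.992, 0.0], [0.002, 0.0, -1.0]]
force: [0.1, 0.2, -0.5]
opening: 0.993
grasp_force: 0.0
```

```bash
python3 hung.py 13
```

```text
22.75 [0.4696 0.0175 0.2665]
scene 166 176 44 [[6.0, 12.0, 20.0, 26.0, 37.0], [-21.0, -17.0, -11.0, 12.0, 18.0]]
scene 150 164 22 [[6.0, 11.0, 18.0, 30.0, 36.0], [-23.0, -21.0, -20.0, -17.0, 15.0]]
scene 128 142 13 [[3.0, 7.0, 14.0, 20.0, 21.0], [-24.0, -22.0, -20.0, -20.0, -11.0]]
scene 90 115 242 [[-2.0, 18.0, 28.0, 36.0, 42.0], [-47.0, -37.0, -23.0, -1.0, 39.0]]
scene 50 85 51 [[-6.0, 6.0, 19.0, 30.0, 36.0], [-48.0, -47.0, -47.0, -45.0, 6.0]]
top 166 176 30 [[-1.0, 2.0, 7.0, 18.0, 24.0], [-19.0, -14.0, -0.0, 14.0, 20.0]]
top 150 164 15 [[-7.0, -2.0, -1.0, 3.0, 23.0], [-17.0, -12.0, 14.0, 16.0, 19.0]]
top 128 142 26 [[-6.0, -3.0, -2.0, 3.0, 9.0], [-19.0, -14.0, 10.0, 14.0, 20.0]]
top 90 115 186 [[-11.0, -5.0, 4.0, 20.0, 36.0], [-44.0, -30.0, -1.0, 29.0, 44.0]]
top 50 85 90 [[-16.0, -9.0, 2.0, 14.0, 27.0], [-45.0, -35.0, 2.0, 35.0, 45.0]]
```

Emit:
move_arm([
  {"xyz": [-2,-33,0],"roll": 0,"grip": 100},
  {"xyz": [-2,-33,0],"roll": 0,"grip": 100},
  {"xyz": [-2,-33,0],"roll": 0,"grip": 100},
  {"xyz": [-2,-33,0],"roll": 0,"grip": 100},
  {"xyz": [-2,-33,0],"roll": 0,"grip": 100},
])

```text
time_s: 23.27
position: [0.437, 0.1808, 0.2665]
tcp_rot: [[0.992, 0.129, 0.001], [0.129, -0.992, 0.0], [0.001, -0.0, -1.0]]
force: [0.2, -0.4, -0.1]
opening: 1.002
grasp_force: 0.0
```

Emit:
move_arm([
  {"xyz": [0,0,30],"roll": 0,"grip": 100},
  {"xyz": [0,0,30],"roll": 0,"grip": 100},
  {"xyz": [0,0,25],"roll": 0,"grip": 100},
  {"xyz": [0,0,0],"roll": 0,"grip": 100},
  {"xyz": [0,0,0],"roll": 0,"grip": 100},
])

```text
time_s: 23.68
position: [0.4365, 0.1794, 0.1807]
tcp_rot: [[0.991, 0.131, -0.003], [0.131, -0.991, -0.0], [-0.003, -0.0, -1.0]]
force: [0.9, -0.9, 0.7]
opening: 0.998
grasp_force: 0.0
```

```bash
sed -i 's/(P\[:,2\]<.152)&(P\[:,2\]>.108)/(P[:,2]<.143)\&(P[:,2]>.1)/' see.py; python3 see.py 14
```

```text
[0.4365 0.1794 0.1807] 0.9981955154939292
scene
 fingers 64 [[-8.0, -46.0, -33.0], [-0.0, 6.0, -17.0], [10.0, 58.0, -1.0]]
    1 32 [[-8.0, 51.0, -31.0], [2.0, 55.0, -15.0], [10.0, 58.0, -3.0]]
    -1 32 [[-8.0, -47.0, -33.0], [-0.0, -42.0, -20.0], [10.0, -38.0, -1.0]]
 handle 22 [[-1.0, -12.0, 43.0], [5.0, 22.0, 54.0], [7.0, 28.0, 78.0]]
top
 fingers 41 [[-16.0, -55.0, -44.0], [-12.0, -47.0, -16.0], [-4.0, 49.0, -0.0]]
    1 19 [[-16.0, 41.0, -44.0], [-13.0, 45.0, -17.0], [-10.0, 50.0, -1.0]]
    -1 22 [[-16.0, -55.0, -39.0], [-12.0, -50.0, -15.0], [-1.0, -47.0, 0.0]]
 handle 59 [[-9.0, -20.0, 46.0], [-4.0, 0.0, 57.0], [1.0, 19.0, 79.0]]
```

Emit:
move_arm([
  {"xyz": [2.5,0,25],"roll": 0,"grip": 100},
  {"xyz": [0,0,25],"roll": 0,"grip": 100},
  {"xyz": [0,0,24],"roll": 0,"grip": 100},
  {"xyz": [0,0,0],"roll": 0,"grip": 60},
  {"xyz": [0,0,0],"roll": 0,"grip": 30},
])

```text
time_s: 24.2
position: [0.4402, 0.1798, 0.1081]
tcp_rot: [[0.991, 0.131, 0.0], [0.131, -0.991, 0.0], [0.0, -0.0, -1.0]]
force: [-0.7, 0.1, -0.8]
opening: 0.918
grasp_force: 0.0
```

Emit:
move_arm([
  {"xyz": [0,0,0],"roll": 0,"grip": 0},
  {"xyz": [0,0,0],"roll": 0,"grip": 0},
  {"xyz": [0,0,0],"roll": 0,"grip": 0},
  {"xyz": [0,0,0],"roll": 0,"grip": 0},
  {"xyz": [0,0,0],"roll": 0,"grip": 0},
])

```text
time_s: 24.62
position: [0.44, 0.1801, 0.1083]
tcp_rot: [[0.991, 0.132, 0.002], [0.132, -0.991, 0.0], [0.002, -0.0, -1.0]]
force: [-0.1, -0.3, 0.6]
opening: 0.557
grasp_force: 0.0
```

Emit:
move_arm([
  {"xyz": [0,0,0],"roll": 0,"grip": 0},
  {"xyz": [0,0,0],"roll": 0,"grip": 0},
  {"xyz": [0,0,0],"roll": 0,"grip": 0},
])

```text
time_s: 24.87
position: [0.4397, 0.18, 0.1077]
tcp_rot: [[0.991, 0.132, 0.001], [0.132, -0.991, 0.0], [0.001, 0.0, -1.0]]
force: [-0.4, -1.4, 3.8]
opening: 0.454
grasp_force: 29.8
```

Emit:
move_arm([
  {"xyz": [0,0,-15],"roll": 0,"grip": 0},
  {"xyz": [0,0,-30],"roll": 0,"grip": 0},
  {"xyz": [0,0,-35],"roll": 0,"grip": 0},
  {"xyz": [0,0,-35],"roll": 0.06,"grip": 0},
  {"xyz": [0,0,-35],"roll": 0.1,"grip": 0},
])

```text
time_s: 25.28
position: [0.4386, 0.1799, 0.2585]
tcp_rot: [[1.0, -0.031, -0.002], [-0.031, -1.0, -0.0], [-0.002, 0.0, -1.0]]
force: [1.0, 0.2, -0.8]
opening: 0.46
grasp_force: 29.8
```

Emit:
move_arm([
  {"xyz": [0,0,-25],"roll": 0.1,"grip": 0},
  {"xyz": [0,0,0],"roll": 0.1,"grip": 0},
  {"xyz": [5,18,0],"roll": 0,"grip": 0},
  {"xyz": [10.5,36,0],"roll": 0,"grip": 0},
  {"xyz": [10.5,36,0],"roll": 0,"grip": 0},
])

```text
time_s: 25.7
position: [0.4438, 0.0863, 0.2823]
tcp_rot: [[0.975, -0.222, -0.0], [-0.222, -0.975, 0.0], [-0.0, -0.0, -1.0]]
force: [1.1, 0.3, -1.2]
opening: 0.457
grasp_force: 29.8
```

Emit:
move_arm([
  {"xyz": [10.5,36,0],"roll": 0,"grip": 0},
  {"xyz": [10.5,36,0],"roll": 0,"grip": 0},
  {"xyz": [10.5,36,0],"roll": 0,"grip": 0},
  {"xyz": [10.5,36,0],"roll": 0,"grip": 0},
  {"xyz": [10.5,36,0],"roll": 0,"grip": 0},
])

```text
time_s: 26.12
position: [0.4543, -0.1023, 0.282]
tcp_rot: [[0.974, -0.226, -0.001], [-0.226, -0.974, 0.001], [-0.001, -0.001, -1.0]]
force: [0.6, -0.1, -0.6]
opening: 0.455
grasp_force: 29.8
```

Emit:
move_arm([
  {"xyz": [10.5,36,0],"roll": 0,"grip": 0},
  {"xyz": [5,18,0],"roll": 0,"grip": 0},
  {"xyz": [0,0,0],"roll": 0,"grip": 0},
  {"xyz": [0,0,0],"roll": 0,"grip": 0},
])

```text
time_s: 26.45
position: [0.4575, -0.1574, 0.2817]
tcp_rot: [[0.974, -0.228, -0.002], [-0.228, -0.974, 0.002], [-0.002, -0.001, -1.0]]
force: [0.2, 0.4, -1.9]
opening: 0.456
grasp_force: 29.8
```

Emit:
move_arm([
  {"xyz": [12,33,0],"roll": 0,"grip": 0},
  {"xyz": [0,0,0],"roll": 0,"grip": 0},
  {"xyz": [0,0,35],"roll": 0,"grip": 0},
  {"xyz": [0,0,35],"roll": 0,"grip": 0},
  {"xyz": [0,0,30],"roll": 0,"grip": 0},
])

```text
time_s: 26.87
position: [0.4617, -0.1898, 0.1812]
tcp_rot: [[0.975, -0.224, -0.0], [-0.224, -0.975, 0.001], [-0.001, -0.001, -1.0]]
force: [-0.3, 0.1, -2.2]
opening: 0.459
grasp_force: 29.8
```

Emit:
move_arm([
  {"xyz": [0,0,18],"roll": 0,"grip": 0},
  {"xyz": [0,0,0],"roll": 0,"grip": 0},
  {"xyz": [0,0,0],"roll": 0,"grip": 0},
  {"xyz": [0,0,0],"roll": 0,"grip": 0},
])

```text
time_s: 27.2
position: [0.4631, -0.1914, 0.1655]
tcp_rot: [[0.975, -0.224, 0.002], [-0.224, -0.975, -0.001], [0.002, 0.001, -1.0]]
force: [1.2, 0.5, -0.4]
opening: 0.456
grasp_force: 29.8
```

```bash
python3 hk.py 15
```

```text
[ 0.4631 -0.1914  0.1655] 27.2
scene finger 1 3 [[12.0, 28.0, -16.0], [12.0, 28.0, -10.0], [13.0, 29.0, -3.0]]
scene finger -1 11 [[3.0, -28.0, -37.0], [9.0, -20.0, -24.0], [12.0, -17.0, -3.0]]
scene prong 168 [[36.0, 0.0, -8.0], [51.0, 4.0, 5.0], [68.0, 4.0, 6.0], [87.0, -1.0, -8.0], [90.0, -15.0, -7.0], [93.0, -10.0, 2.0], [101.0, -7.0, -8.0], [104.0, -14.0, 6.0], [111.0, 0.0, -10.0], [115.0, -6.0, -9.0], [117.0, -1.0, 1.0], [133.0, -3.0, 3.0]]
top finger 1 29 [[-18.0, 14.0, -40.0], [-12.0, 20.0, -18.0], [-4.0, 27.0, 1.0]]
top finger -1 32 [[-17.0, -29.0, -34.0], [-12.0, -21.0, -19.0], [1.0, -13.0, 1.0]]
top prong 2 [[25.0, -2.0, -10.0], [33.0, 1.0, 1.0]]
```

Emit:
move_arm([
  {"xyz": [0,1,3],"roll": 0,"grip": 0},
  {"xyz": [0,0,0],"roll": 0,"grip": 0},
  {"xyz": [12,0,0],"roll": 0,"grip": 0},
  {"xyz": [12,0,0],"roll": 0,"grip": 0},
  {"xyz": [10,0,0],"roll": 0,"grip": 0},
])

```text
time_s: 27.72
position: [0.4961, -0.2009, 0.162]
tcp_rot: [[0.974, -0.226, 0.001], [-0.226, -0.974, -0.001], [0.001, 0.0, -1.0]]
force: [-0.1, 0.1, -0.6]
opening: 0.459
grasp_force: 29.8
```

Emit:
move_arm([
  {"xyz": [9,0,0],"roll": 0,"grip": 0},
  {"xyz": [6,0,0],"roll": 0,"grip": 0},
  {"xyz": [0,0,0],"roll": 0,"grip": 0},
  {"xyz": [0,0,0],"roll": 0,"grip": 0},
])

```text
time_s: 28.05
position: [0.5096, -0.2036, 0.1613]
tcp_rot: [[0.974, -0.225, -0.001], [-0.225, -0.974, 0.0], [-0.001, -0.0, -1.0]]
force: [-0.7, -0.2, -1.1]
opening: 0.458
grasp_force: 29.8
```

```bash
python3 hk.py 16
```

```text
[ 0.5096 -0.2036  0.1613] 28.05
scene finger -1 10 [[3.0, -28.0, -39.0], [7.0, -21.0, -27.0], [12.0, -19.0, -10.0]]
scene prong 178 [[20.0, 2.0, 1.0], [38.0, 9.0, -12.0], [42.0, 11.0, -11.0], [44.0, -5.0, 0.0], [48.0, 16.0, 0.0], [53.0, 14.0, -13.0], [57.0, 7.0, -12.0], [64.0, 8.0, -12.0], [67.0, 8.0, -14.0], [74.0, 0.0, -7.0], [91.0, 0.0, -1.0], [105.0, 1.0, -1.0], [113.0, -3.0, 6.0]]
top finger 1 27 [[-16.0, 13.0, -34.0], [-14.0, 20.0, -16.0], [-7.0, 27.0, -3.0]]
top finger -1 35 [[-19.0, -30.0, -34.0], [-13.0, -23.0, -18.0], [-3.0, -13.0, 2.0]]
top prong 24 [[14.0, -3.0, 3.0], [17.0, 0.0, -1.0], [20.0, -7.0, 5.0], [28.0, 13.0, -6.0], [30.0, 9.0, -2.0], [30.0, 15.0, -9.0], [32.0, -15.0, 0.0], [32.0, -12.0, -6.0], [34.0, -5.0, 1.0], [34.0, 16.0, 2.0], [35.0, -9.0, -3.0], [39.0, 9.0, 5.0]]
```

View pics/hk16.png

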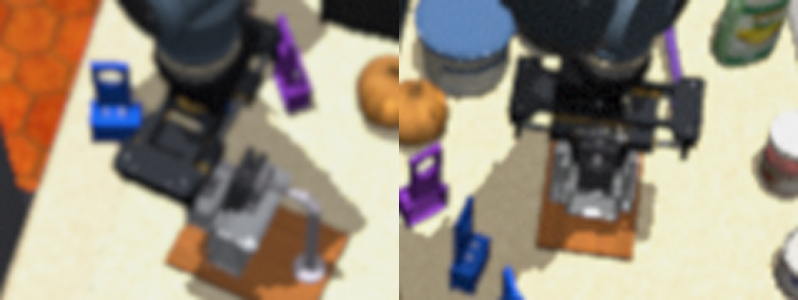

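Small pan's eye is on the prong in front of the medium (right-hand view (597,150)). Same routine: lower, slide, release.

Emit:
move_arm([
  {"xyz": [0,0,4],"roll": 0,"grip": 0},
  {"xyz": [0,0,4],"roll": 0,"grip": 0},
  {"xyz": [0,0,3.5],"roll": 0,"grip": 0},
  {"xyz": [0,0,0],"roll": 0,"grip": 0},
  {"xyz": [5,0,0],"roll": 0,"grip": 0},
])

```text
time_s: 28.57
position: [0.5146, -0.205, 0.1501]
tcp_rot: [[0.974, -0.226, 0.0], [-0.226, -0.974, -0.0], [0.0, 0.0, -1.0]]
force: [0.3, 0.0, -0.6]
opening: 0.455
grasp_force: 29.8
```

Emit:
move_arm([
  {"xyz": [5,0,0],"roll": 0,"grip": 0},
  {"xyz": [4,0,0],"roll": 0,"grip": 0},
  {"xyz": [4,0,0],"roll": 0,"grip": 0},
  {"xyz": [3,0,0],"roll": 0,"grip": 0},
  {"xyz": [0,0,0],"roll": 0,"grip": 0},
])

```text
time_s: 28.98
position: [0.5304, -0.2085, 0.1494]
tcp_rot: [[0.974, -0.225, -0.001], [-0.225, -0.974, 0.0], [-0.001, -0.0, -1.0]]
force: [0.1, 0.3, -2.4]
opening: 0.458
grasp_force: 29.8
```

Emit:
move_arm([
  {"xyz": [1.5,0,1],"roll": 0,"grip": 0},
  {"xyz": [0,0,0],"roll": 0,"grip": 52},
  {"xyz": [0,0,0],"roll": 0,"grip": 56},
  {"xyz": [0,0,0],"roll": 0,"grip": 62},
  {"xyz": [0,0,0],"roll": 0,"grip": 75},
])

```text
time_s: 29.4
position: [0.5318, -0.2089, 0.1492]
tcp_rot: [[0.974, -0.226, 0.0], [-0.226, -0.974, -0.0], [0.001, 0.0, -1.0]]
force: [-0.2, -0.4, 0.4]
opening: 0.621
grasp_force: 0.0
```

Emit:
move_arm([
  {"xyz": [0,0,0],"roll": 0,"grip": 75},
  {"xyz": [0,0,0],"roll": 0,"grip": 75},
  {"xyz": [-4,0,-20],"roll": 0,"grip": 75},
  {"xyz": [-10,0,-35],"roll": 0,"grip": 60},
  {"xyz": [-20,0,-30],"roll": 0,"grip": 50},
])

```text
time_s: 29.82
position: [0.4998, -0.2018, 0.2348]
tcp_rot: [[0.974, -0.225, 0.001], [-0.225, -0.974, -0.001], [0.001, 0.0, -1.0]]
force: [1.3, -0.9, 0.2]
opening: 0.665
grasp_force: 0.0
```

Emit:
move_arm([
  {"xyz": [-8,0,0],"roll": 0,"grip": 25},
  {"xyz": [0,0,0],"roll": 0,"grip": 25},
  {"xyz": [0,0,0],"roll": 0,"grip": 25},
  {"xyz": [0,0,0],"roll": 0,"grip": 25},
  {"xyz": [0,0,0],"roll": 0,"grip": 25},
])

```text
time_s: 30.23
position: [0.4908, -0.1993, 0.2327]
tcp_rot: [[0.974, -0.225, -0.002], [-0.225, -0.974, 0.001], [-0.002, -0.001, -1.0]]
force: [-0.6, -0.2, 0.3]
opening: 0.314
grasp_force: 0.0
```

```bash
python3 hung.py 17
```

```text
30.2333 [ 0.4908 -0.1993  0.2327]
scene 166 176 70 [[-13.0, -3.0, 14.0, 25.0, 36.0], [-22.0, -17.0, -12.0, 12.0, 18.0]]
scene 150 164 32 [[-13.0, -6.0, 12.0, 22.0, 37.0], [-23.0, -22.0, -20.0, -15.0, 13.0]]
scene 128 142 21 [[-13.0, -8.0, 4.0, 10.0, 18.0], [-23.0, -23.0, -21.0, -20.0, -1.0]]
scene 90 115 264 [[-13.0, 13.0, 26.0, 34.0, 42.0], [-47.0, -35.0, -23.0, -3.0, 38.0]]
scene 50 85 59 [[-18.0, -5.0, 15.0, 29.0, 37.0], [-48.0, -47.0, -46.0, -36.0, -12.0]]
top 166 176 13 [[-20.0, -16.0, -1.0, 8.0, 29.0], [-14.0, -12.0, -10.0, 9.0, 11.0]]
top 150 164 16 [[-23.0, -20.0, -19.0, 2.0, 18.0], [-19.0, -13.0, -11.0, 11.0, 17.0]]
top 128 142 22 [[-23.0, -22.0, -20.0, -14.0, 1.0], [-20.0, -16.0, -11.0, 11.0, 19.0]]
top 90 115 203 [[-25.0, -18.0, 2.0, 18.0, 35.0], [-43.0, -29.0, 1.0, 28.0, 44.0]]
top 50 85 103 [[-27.0, -21.0, -12.0, -5.0, 25.0], [-44.0, -33.0, -7.0, 32.0, 44.0]]
```

Emit:
move_arm([
  {"xyz": [14,0,0],"roll": 0,"grip": 25},
  {"xyz": [0,0,30],"roll": 0,"grip": 25},
  {"xyz": [0,0,30],"roll": 0,"grip": 25},
  {"xyz": [0,0,6],"roll": 0,"grip": 25},
  {"xyz": [0,0,0],"roll": 0,"grip": 25},
])

```text
time_s: 30.75
position: [0.5028, -0.2014, 0.1653]
tcp_rot: [[0.974, -0.225, -0.006], [-0.225, -0.974, 0.004], [-0.007, -0.003, -1.0]]
force: [-0.3, -0.2, -0.3]
opening: 0.243
grasp_force: 0.0
```

Emit:
move_arm([
  {"xyz": [5,0,0],"roll": 0,"grip": 25},
  {"xyz": [4,0,2],"roll": 0,"grip": 25},
  {"xyz": [4,0,0],"roll": 0,"grip": 25},
  {"xyz": [2,0,0],"roll": 0,"grip": 25},
  {"xyz": [0,0,0],"roll": 0,"grip": 25},
])

```text
time_s: 31.17
position: [0.5203, -0.2065, 0.167]
tcp_rot: [[0.974, -0.225, 0.002], [-0.225, -0.974, -0.001], [0.003, 0.001, -1.0]]
force: [0.5, 0.4, 0.1]
opening: 0.251
grasp_force: 0.0
```

Emit:
move_arm([
  {"xyz": [1.5,0,0],"roll": 0,"grip": 25},
  {"xyz": [1,0,0],"roll": 0,"grip": 25},
  {"xyz": [0,0,0],"roll": 0,"grip": 25},
])

```text
time_s: 31.42
position: [0.5215, -0.2065, 0.1662]
tcp_rot: [[0.974, -0.225, 0.0], [-0.225, -0.974, -0.0], [0.0, 0.0, -1.0]]
force: [-1.0, 0.5, 0.3]
opening: 0.251
grasp_force: 0.5
```

Emit:
move_arm([
  {"xyz": [-12,0,0],"roll": 0,"grip": 25},
  {"xyz": [-5,0,-35],"roll": 0,"grip": 25},
  {"xyz": [0,0,-40],"roll": 0,"grip": 25},
  {"xyz": [-16,-35,-30],"roll": 0,"grip": 25},
  {"xyz": [-16,-35,0],"roll": 0,"grip": 25},
])

```text
time_s: 31.83
position: [0.4954, -0.1361, 0.2725]
tcp_rot: [[0.973, -0.229, 0.014], [-0.229, -0.973, -0.007], [0.015, 0.004, -1.0]]
force: [1.2, 0.6, 0.8]
opening: 0.252
grasp_force: 0.0
```

Emit:
move_arm([
  {"xyz": [-16,-35,0],"roll": 0,"grip": 25},
  {"xyz": [-16,-35,0],"roll": 0,"grip": 25},
  {"xyz": [-16,-35,0],"roll": 0,"grip": 25},
  {"xyz": [-10,-35,0],"roll": 0,"grip": 25},
  {"xyz": [0,0,0],"roll": 0,"grip": 25},
])

```text
time_s: 32.25
position: [0.4638, 0.0224, 0.2667]
tcp_rot: [[0.976, -0.22, -0.001], [-0.22, -0.976, 0.003], [-0.001, -0.003, -1.0]]
force: [0.1, 0.5, 0.3]
opening: 0.251
grasp_force: 0.0
```

```bash
python3 hung.py 18
```

```text
32.25 [0.4638 0.0224 0.2667]
scene 166 176 65 [[-5.0, 1.0, 12.0, 23.0, 36.0], [-23.0, -18.0, -12.0, 10.0, 18.0]]
scene 150 164 31 [[-6.0, 1.0, 12.0, 22.0, 36.0], [-23.0, -21.0, -20.0, -14.0, 14.0]]
scene 128 142 20 [[-8.0, -2.0, 7.0, 17.0, 21.0], [-23.0, -22.0, -21.0, -20.0, -11.0]]
scene 90 115 259 [[-9.0, 16.0, 28.0, 36.0, 42.0], [-47.0, -36.0, -23.0, -3.0, 39.0]]
scene 50 85 57 [[-15.0, -2.0, 15.0, 26.0, 37.0], [-48.0, -47.0, -46.0, -39.0, -8.0]]
top 166 176 45 [[-13.0, -6.0, 4.0, 12.0, 22.0], [-19.0, -13.0, 9.0, 15.0, 20.0]]
top 150 164 19 [[-16.0, -14.0, -12.0, -2.0, 31.0], [-19.0, -17.0, -9.0, 14.0, 19.0]]
top 128 142 21 [[-17.0, -15.0, -13.0, -6.0, -1.0], [-19.0, -15.0, -11.0, 13.0, 19.0]]
top 90 115 202 [[-19.0, -12.0, 2.0, 20.0, 36.0], [-44.0, -29.0, -1.0, 28.0, 44.0]]
top 50 85 112 [[-25.0, -18.0, -10.0, -4.0, 27.0], [-45.0, -33.0, -1.0, 32.0, 44.0]]
```

View pics/hung18.png

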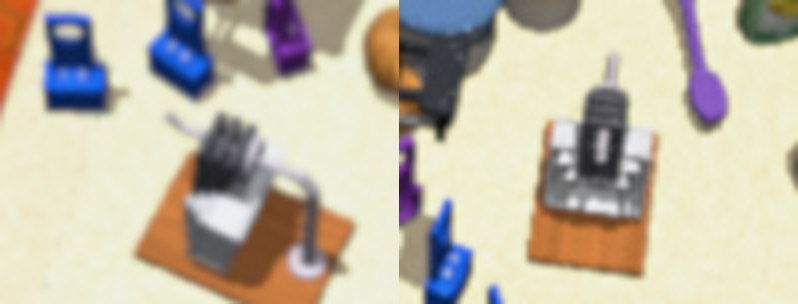

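All three pans hang nested, with their handles close together at left-hand (210–250,140) and their mouths towards the tip. The arm is clear and nothing is swinging much, so I hand in.

```bash
python3 -c "
from rig import bot
print(bot.hand_in())"
```

```text
the job is handed in; nothing more can be done
None
```

The three pans hang on the hook in the order large, medium, small, nested with their mouths towards the tip; the jar and tin were not approached, and the job was handed in at about 32 s (no verdict was returned).

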